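Put the office stamp away and latch the desk cabinet

ROBOT

A 7-joint arm with a two-finger parallel gripper is mounted at the origin on the work surface. World frame = base frame: x ahead of the robot, y to its left, z up, the work surface at z = 0. Lengths are in m, angles in rad, forces in N, time in s.
With the tool pointing down it reaches from about 0.425 to 1.025 m from the base axis. Payload 9.4 kg.
Tool frame: the origin (TCP) lies midway between the tips of the shut fingers; the grasp point (between the pads) lies robot.tcp_to_grasp behind it (robot.tcp_to_grasp is the distance from the TCP to the grasp point, in m); z points along the fingers, y is the direction in which the jaws open and shut (so a half turn about z gives the same grasp; the last joint's range is limited). The gripper opens to 93 mm and grips with 3 to 60 N. Pads are 15 mm wide; open, the fingers measure 128 mm over their backs; the gripper's body (75 mm by 188 mm) begins 65 mm behind the grasp point.
Start: joints at [-1.317, 0.599, -0.003, 1.599, 0.002, 0.943, -0.08], TCP at [0.235, 0.686, 0.19] pointing down, gripper open.
Joint ranges: [-2.57, 2.57], [-0.35, 1.97], [-1.29, 1.29], [0.11, 2.56], [-1.05, 4.19], [0.11, 1.86], [-2.63, 2.63]. Speed limits (rad/s): [2.22, 2.22, 3.01, 3.01, 3.14, 3.14, 3.14].

INTERFACE

Orientations are given as a rotation vector (axis times angle).
In Python, from station import robot gives the robot as it stands.
- The arm moves only by the tool send_rows, never from a script. Its argument "motion" is a list of rows, each a list of 5 numbers: the opening, from -1 (shut) to 1 (fully open), then the shift along the tool's x, y, z in cm, then the turn about the tool's z in degrees. In form: [[grip, x, y, z, yaw], ...]. A call has 1 to 20 rows; each row shifts and turns the commanded pose from where the row before left it, along the tool's axes as they then stand; what a row does not reach is not made up. A row lasts 1/8 s, in which the tool goes at most 62.5 mm and 10.7 degrees, less where a joint would pass 70% of its speed; a pose out of reach is approached as far as the arm can. A call with a gripper value outside its range is refused whole. The fingers move at their own pace and stop on an object; the grip force is fixed at half the most. Time passes only in rows, so rows that do not move let the fingers close. It gives the time, the measured TCP pose, the force and the opening at its end, in the units of the state.
- robot.sense(): the state, without advancing time (a new reading comes with each control period).
- robot.capture(name): name is "scene" or "top" or "wrist"; returns (picture, depth): 384x512x3 uint8, red, green, blue; 384x512 float32, m along the optical axis (not along the pixel's ray), 0 where there is no reading.
- robot.camera_params(name): a dict with "fx", "fy", "cx", "cy" (pixels), "D" ([k1, k2, p1, p2, k3] as OpenCV has them; the pictures are not rectified), "eye" and "orientation" of the camera in the world; the wrist camera has in their place "hand_eye" (4x4, takes a point from camera to tool coordinates, whose origin is the TCP and whose axes are the flange's). Camera axes: x right, y up, looking along -z (the intrinsics and any distortion apply to the point x, -y, -z); pixel columns grow to the right and rows downward; lengths in m; the calibration is good to about 2 mm. A picture is of the moment at which its call begins: read the wrist's pose just before it. camera_params takes no time and is no camera call.
- robot.close_job(): hands the job in, once; it reports no verdict.
The state is a dict: "time": time; "qpos": joint angles; "joint_velocities": joint speeds; "joint_torque": joint torques, N m; "position": TCP position; "tool_rot": TCP orientation; "wrist_force": force on the tool from outside, world axes, zero at the start; "moment": the same for the moment, N m; "width": finger opening in m.
Only numpy, scipy, OpenCV 4.12 (cv2) and the standard library are available. Lean on these libraries where they do the work, as an engineer would, in place of code of your own. Each camera call takes 0.05 s, during which the arm holds its last target.

TASK

Put the blue office stamp away: stand it upright in the pulled-out tray of the white desk cabinet, slide the tray fully in, then close the door and press it by feel until its sprung latch snaps in and holds. Don't slam or force the door, keep the stamp standing, and leave the other things on the desk alone.

Things in the scene. Friction and masses are not known exactly. Their poses are not given: they have to be found in the camera images.
- cabinet: fixed white cabinet on the desk, 300 wide (y) x 260 deep (x) x 170 mm high. Origin: centre of its underside; its open front looks along its own -x (to the robot), front plane 130 mm from the origin. Its 8 mm top is set back 25 mm behind the front plane (a finger gap). A striped notebook lies on the rear of the top (to 187 mm high). The door is hinged on its left (+y) side
- tray (a joint): grey pull-out tray, metres pulled out along the cabinet's -x; 0 = fully in against its stop. Starts 0.14 to 0.17 out. It stays where it is left (about 1.5 N to slide). The stop is hard
- tray_front (a point): top edge of the tray's front panel, middle of its outer face, 132 mm above the desk; the panel is 220 wide and stands from 16 to 132 mm above the desk. Axes as the cabinet's. When the tray is in, this face lies 8 mm behind the cabinet's front plane
- tray_floor (a point): centre of the tray's inner floor, 29 mm above the desk; the inside measures 213 (x) x 212 (y) mm, side walls 30 mm and front panel 103 mm above the floor. Moves with the tray, axes as the cabinet's. At the start the part in front of the cabinet is open from above
- door (a joint): white door, hinge angle in rad: 0 = flat against the cabinet's front plane, 1.57 = square to it, swung towards the robot. Starts at 1.5 to 1.85, swings easily, stays where left, has no handle. Latched it stands anywhere from 0.01 to 0.065 rad: the latch's keeper is set by hand and cannot be measured. A hard stop lies 1 to 2 mm behind that place. Unlatched, a sprung buffer pushes it back to 0.11 rad or more
- door_hinge (a point): the hinge axis, at the height of the door's top edge (166 mm above the desk), on the inner face of the door; axes turn with the door: the door runs along -y from here, 294 mm long, its inner face at x = 0 and its outer face (the one to push) at x = -14 mm, upper edge at z = 0, lower edge 160 mm lower
- door_edge (a point): point on the upper edge of the door's outer face, straight above the latch and lock, 262 mm from the hinge axis, 32 mm from the free edge; axes turn with the door, outer face looks along -x. Pushing the outer face about here takes 6 to 11 N to carry the tongue over; above about 25 N the door is being forced
- tongue (a joint): latch tongue on the door's inside at the free edge, metres pressed in: 0 = fully out, about 0.008 when on the lip, back to 0 once snapped in. Its slope (28 degrees) must ride over the lip of the keeper on the cabinet's right side wall, during about 16 mm of travel of the door's edge; then it springs out behind the lip
- stamp: self-inking stamp, loose, standing upright: black base 62 (x) x 40 (y) mm, 46 mm tall, above it a blue cap 52 x 32 mm, from 44 to 90 mm high. 130 g. Origin: centre of the underside, z up. Grip the cap across its 32 mm (its y)
- ink_pad: flat steel ink pad tin 52 x 82 x 18 mm lying in the tray near the cabinet's mouth on the hinge side; origin: centre of its underside. It rides along
- pencil_pot: black and white striped square pencil pot, 75 x 75 x 95 mm, pens reach 170 mm high; loose. Origin: centre of the underside. To be left alone
- plant: small potted plant, pot 92 mm across and 82 mm high, leaves to 190 mm high and 80 mm out; loose. Origin: centre of the underside. To be left alone
Not all that is in view belongs to the job. What is meant by the stamp is not green or orange, and is the larger of those in its own colour.

How it is judged:
On the way, in this order (a step that is already met when the one before it is completed fails the run):
1. the stamp stands upright on the tray's floor, let go, with the tray still pulled out (z of stamp in the frame of tray_floor between -0.006 and 0.006 m and x of stamp in the frame of tray_floor between -0.11 and 0.11 m and y of stamp in the frame of tray_floor between -0.11 and 0.11 m and angle between stamp's own z axis and vertical below 0.15 rad and contact force between the fingers and stamp below 0.1 N and value of joint tray above 0.08 m), for 0.2 s.
2. the tray is fully in (within 6 mm of its stop) (value of joint tray below 0.006 m), for 0.2 s.
At the end, for the whole second after the job is handed in: The door stays shut by itself on its latch (door joint below 0.075 rad, tongue out to within 2.5 mm), the tray is in to within 6 mm of its stop, and the stamp stands upright (within 0.15 rad) and still on the tray's floor (value of joint door below 0.075 rad and value of joint tongue below 0.0025 m and value of joint tray below 0.006 m and z of stamp in the frame of tray_floor between -0.006 and 0.006 m and x of stamp in the frame of tray_floor between -0.11 and 0.11 m and y of stamp in the frame of tray_floor between -0.11 and 0.11 m and angle between stamp's own z axis and vertical below 0.15 rad and linear speed of stamp below 0.02 m/s); the robot touches nothing.
It fails at once if the nearly closed door (below 0.2 rad) is forced: pushed with more than 25 N (value of joint door below 0.2 rad and contact force between any of the fingers, the arm and door above 25 N).
It fails at once if the door is slammed: closing faster than 2 rad/s (velocity of joint door below -2 rad/s).
It fails at once if the stamp is tipped over (angle between stamp's own z axis and vertical above 0.6 rad).
It fails at once if the pencil pot is moved or tipped (distance of pencil_pot from where it was at the start of the episode above 0.02 m or angle between pencil_pot's own z axis and vertical above 0.3 rad).
It fails at once if the plant is moved or tipped (distance of plant from where it was at the start of the episode above 0.02 m or angle between plant's own z axis and vertical above 0.3 rad).
It also fails if it takes over 72 s, if anything falls off the work surface, if the arm or the gripper's body presses on something with over 40 N, if the wrist force passes 120 N, or if a joint passes its speed limit or range.

## Working session

There is one attempt and no reset: what is moved stays moved. The work goes in short steps, Python scripts to look and compute and a tool call to move; the robot and the scene stay as the last step left them, time stands still between calls to the robot, and variables do not carry over. Pictures are saved under pics/ and viewed, and the job is handed in when it is done.

Besides the shell and the picture viewer there is one more tool, called after ">>>" by a JSON object that holds its "api" and its "payload", one argument or row to a line. send_rows: Moves the arm, as the interface text tells. Its arguments: {"type":"object","properties":{"motion":{"type":"array","items":{"type":"array","items":{"type":"number"}}}},"required":["motion"]}

```bash
ls; mkdir -p pics; python3 - <<'E'
from station import robot
import cv2, numpy as np
print(robot.sense()); print(robot.tcp_to_grasp)
for n in ("scene","top","wrist"):
    p,d=robot.capture(n); cv2.imwrite(f"pics/{n}0.png",p[:,:,::-1]); np.save(f"pics/{n}0.npy",d)
    print(n,robot.camera_params(n))
E
```

```text
pics
{'time': 0.0, 'qpos': array([-1.31669635,  0.60011741, -0.00254165,  1.60011154,  0.0018069 ,
        0.94287808, -0.07978891]), 'joint_velocities': array([ 0.0001582 , -0.00187733, -0.00051169, -0.00078809,  0.00052282,
        0.00166615, -0.0010312 ]), 'joint_torque': array([ 2.33439823e-04, -7.65081096e+01,  1.49705697e+00, -2.52330261e+01,
       -5.25071996e-02,  1.71197945e-02,  1.48860254e-04]), 'position': array([0.23533495, 0.68519633, 0.18877214]), 'tool_rot': array([-5.17124103e-01, -3.09863318e+00,  2.36985433e-03]), 'wrist_force': array([-0.62160132,  0.73410007, -0.69827162]), 'moment': array([ 0.00914394, -0.01288744,  0.02220997]), 'width': 0.09281735775689484}
0.0188
scene {'fx': 372.3604430075038, 'fy': 372.3604430075038, 'cx': 254.31644891281871, 'cy': 188.31609635577027, 'D': array([-0.00784059,  0.        ,  0.        ,  0.        ,  0.        ]), 'eye': array([ 0.31829031, -0.12611741,  1.01762031]), 'orientation': array([ 0.2901181 , -0.18422965, -1.12009315])}
top {'fx': 444.48418068649494, 'fy': 444.48418068649494, 'cx': 250.70789403678637, 'cy': 192.4550807087686, 'D': array([-0.05088815,  0.        ,  0.        ,  0.        ,  0.        ]), 'eye': array([0.48648087, 0.00134515, 1.30024295]), 'orientation': array([ 0.0684921 , -0.04654951, -1.53935202])}
wrist {'fx': 285.01806917260944, 'fy': 285.01806917260944, 'cx': 254.35027138316735, 'cy': 187.26996228169466, 'D': array([-0.07050584,  0.        ,  0.        ,  0.        ,  0.        ]), 'hand_eye': array([[-4.97288033e-04,  9.70270592e-01,  2.42022172e-01,
         6.67539838e-02],
       [ 9.99999869e-01,  4.54036565e-04,  2.34481170e-04,
        -1.24860592e-03],
       [ 1.17623268e-04,  2.42022257e-01, -9.70270691e-01,
        -1.96066564e-01],
       [ 0.00000000e+00,  0.00000000e+00,  0.00000000e+00,
         1.00000000e+00]])}
```

View pics/scene0.png

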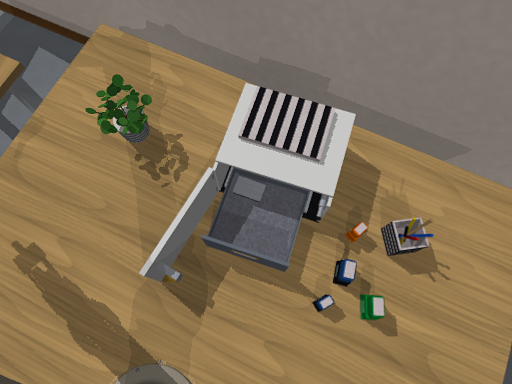

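View pics/top0.png

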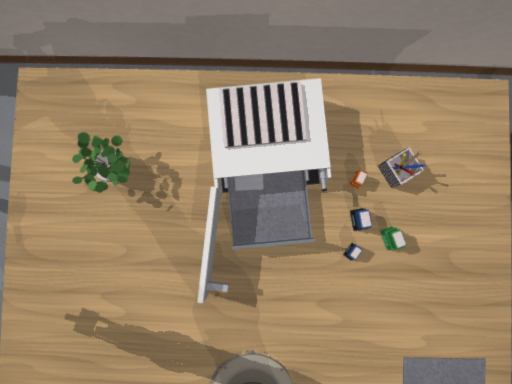

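View pics/wrist0.png

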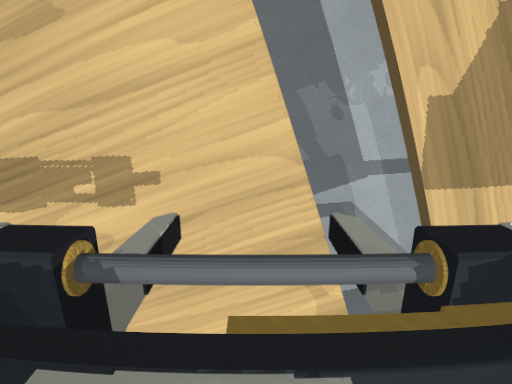

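The top view shows the larger blue stamp at about (361,219) and the small blue one at (353,252). The green stamp is at (394,238), the orange at (358,178) and the pot at (402,167). The tray is at (270,210), and the door runs from (215,190) to (204,300). Next I'll measure in 3D.

```bash
cat > h.py <<'E'
import numpy as np, cv2
from scipy.spatial.transform import Rotation as R
from station import robot
def cloud(name,d,T=None):
    c=robot.camera_params(name)
    K=np.array([[c['fx'],0,c['cx']],[0,c['fy'],c['cy']],[0,0,1]])
    v,u=np.mgrid[:384,:512].astype(float)
    n=cv2.undistortPoints(np.stack([u.ravel(),v.ravel()],1)[:,None],K,c['D'])[:,0].reshape(384,512,2)
    P=np.stack([n[...,0]*d,-n[...,1]*d,-d],-1)
    if T is None:
        return P@R.from_rotvec(c['orientation']).as_matrix().T+c['eye']
    H=T@c['hand_eye']
    return P@H[:3,:3].T+H[:3,3]
def tcpT(s):
    T=np.eye(4);T[:3,:3]=R.from_rotvec(s['tool_rot']).as_matrix();T[:3,3]=s['position'];return T
E
python3 - <<'E'
from h import *
for n in("top","scene"):
    d=np.load(f"pics/{n}0.npy");im=cv2.imread(f"pics/{n}0.png");P=cloud(n,d)
    np.save(f"pics/P{n}.npy",P)
    hsv=cv2.cvtColor(im,cv2.COLOR_BGR2HSV)
    ok=d>0
    g=ok&(P[...,2]<0.01); print(n,'desk z',np.median(P[g][:,2]))
    # objects right
    X,Y,Z=P[...,0],P[...,1],P[...,2]
    reg=ok&(Z>0.012)&(Y<-0.22)&(Y>-0.7)&(X>0.3)&(X<0.9)
    k,lab,st,ce=cv2.connectedComponentsWithStats(reg.astype(np.uint8))
    for i in range(1,k):
        if st[i,4]<30: continue
        m=lab==i; q=P[m]; print(ce[i].round(),st[i,4],'med',np.median(q,0).round(3),'min',q.min(0).round(3),'max',q.max(0).round(3),'bgr',im[m].mean(0).round())
        zt=q[:,2].max(); t=q[q[:,2]>zt-.008]
        r=cv2.minAreaRect((t[:,:2]*1000).astype(np.float32)); print('   top',zt.round(3),r)
    # door top
    reg=ok&(Z>0.158)&(Z<0.175)&(X<0.57)&(X>.2)&(Y>-.1)&(Y<.3)
    q=P[reg]; print('door',len(q), cv2.minAreaRect((q[:,:2]*1000).astype(np.float32)))
    # cabinet top
    reg=ok&(Z>0.160)&(Z<0.195)&(X>0.5)&(X<1.0)&(abs(Y)<.3)
    q=P[reg]; print('cab',len(q), np.percentile(q[:,2],[5,50,95]),cv2.minAreaRect((q[:,:2]*1000).astype(np.float32)))
    reg=ok&(Z>0.115)&(Z<0.145)&(X>0.3)&(X<.6)&(Y>-.3)&(Y<.15)
    q=P[reg]; print('tf',len(q),q.min(0),q.max(0),cv2.minAreaRect((q[:,:2]*1000).astype(np.float32)))
E
```

```text
top desk z -0.000757139073902291
[402. 167.] 880 med [ 0.659 -0.398  0.083] min [ 0.609 -0.451  0.012] max [ 0.714 -0.348  0.172] bgr [ 98. 100. 110.]
   top 0.172 ((671.5546875, -417.70086669921875), (38.04077911376953, 5.502499103546143), 19.219127655029297)
[358. 179.] 194 med [ 0.627 -0.281  0.064] min [ 0.605 -0.304  0.012] max [ 0.652 -0.266  0.073] bgr [ 98. 123. 168.]
   top 0.073 ((629.5528564453125, -286.48748779296875), (22.377838134765625, 35.738101959228516), 63.03807830810547)
[361. 219.] 360 med [ 0.512 -0.285  0.087] min [ 0.482 -0.311  0.013] max [ 0.542 -0.27   0.096] bgr [123. 111. 108.]
   top 0.096 ((513.333740234375, -292.3583679199219), (50.01031494140625, 30.20414924621582), 12.982080459594727)
[394. 239.] 398 med [ 0.461 -0.376  0.085] min [ 0.428 -0.405  0.012] max [ 0.491 -0.36   0.096] bgr [105. 135. 103.]
   top 0.096 ((459.87481689453125, -383.0745544433594), (47.00933837890625, 31.71488380432129), 20.785888671875)
[353. 252.] 182 med [ 0.421 -0.27   0.062] min [ 0.396 -0.291  0.012] max [ 0.442 -0.253  0.072] bgr [124. 113. 111.]
   top 0.072 ((421.1054
[... 1461 characters left out ...]
939453125), 55.27070999145508)
[373. 307.] 533 med [ 0.455 -0.378  0.086] min [ 0.427 -0.411  0.012] max [ 0.486 -0.36   0.094] bgr [ 85. 118.  76.]
   top 0.094 ((459.32861328125, -385.9451599121094), (49.02933883666992, 29.759492874145508), 20.753070831298828)
door 817 ((428.0943908691406, 127.27516174316406), (15.916099548339844, 284.7583312988281), 85.2068099975586)
cab 10404 [0.16728904 0.17172909 0.18798656] ((685.83447265625, -12.954147338867188), (337.1537780761719, 325.6532897949219), 6.992575645446777)
tf 928 [ 0.30043915 -0.17810887  0.11500182] [0.59973574 0.13184396 0.14495343] ((449.5531005859375, -23.438400268554688), (286.5787353515625, 322.74310302734375), 85.26615142822266)
```

```bash
python3 - <<'E'
import cv2
a=cv2.imread('pics/top0.png');cv2.imwrite('pics/c1.png',cv2.resize(a[150:310,190:430],None,fx=3.3,fy=3.3,interpolation=cv2.INTER_CUBIC))
E
```

```text
(no output)
```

View pics/c1.png

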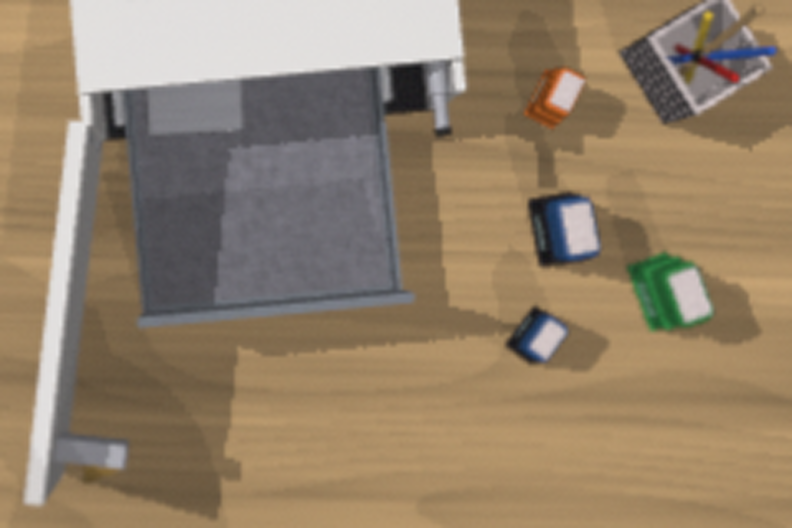

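```bash
python3 - <<'E'
from h import *
for n in("top","scene"):
    P=np.load(f"pics/P{n}.npy");X,Y,Z=P[...,0],P[...,1],P[...,2]
    m=((Z>0.160)&(Z<0.195)&(X>0.57)&(X<1.0)&(abs(Y)<.3)).astype(np.uint8)
    k,lab,st,ce=cv2.connectedComponentsWithStats(m); i=1+np.argmax(st[1:,4]); q=P[lab==i]
    print(n,'cabtop',len(q),cv2.minAreaRect((q[:,:2]*1000).astype(np.float32)),cv2.boxPoints(cv2.minAreaRect((q[:,:2]*1000).astype(np.float32))).round().tolist())
    # front edge of the top: for each Y bin min X
    def front(q,lo,hi,step=.01):
        pts=[]
        for y in np.arange(lo,hi,step):
            s=q[(q[:,1]>y)&(q[:,1]<y+step)]
            if len(s)>3: pts.append([s[:,0].min(),y+step/2])
        pts=np.array(pts);return np.polyfit(pts[:,1],pts[:,0],1),pts
    f,pt=front(q,-.13,.09); print('front line x=a*y+b',f,np.degrees(np.arctan(f[0])))
    m=((Z>0.115)&(Z<0.145)&(X>0.40)&(X<.5)&(Y>-.19)&(Y<.08))
    q=P[m]; print('tf',len(q),q.min(0).round(3),q.max(0).round(3),np.median(q[:,2]),[np.round(a,1) for a in cv2.minAreaRect((q[:,:2]*1000).astype(np.float32))[:2]],cv2.boxPoints(cv2.minAreaRect((q[:,:2]*1000).astype(np.float32))).round().tolist())
    m=((Z>0.155)&(Z<0.18)&(X>0.27)&(X<.58)&(Y>.08)&(Y<.17))
    q=P[m]; print('door',len(q),np.median(q[:,2]),cv2.boxPoints(cv2.minAreaRect((q[:,:2]*1000).astype(np.float32))).round().tolist())
    m=((Z>0.085)&(X>0.5)&(X<.9)&(Y>.3)&(Y<.6)); q=P[m]; print('plant',q.min(0),q.max(0))
    m=((Z>0.02)&(Z<0.04)&(X>0.4)&(X<.62)&(Y>-.14)&(Y<.08)); q=P[m]; print('floor',np.median(q[:,2]))
    m=((Z>0.042)&(Z<0.056)&(X>0.45)&(X<.66)&(Y>-.1)&(Y<.08)); q=P[m]; print('pad',len(q),q.min(0).round(3),q.max(0).round(3))
E
```

```text
top cabtop 10570 ((723.1309204101562, -15.464004516601562), (269.9013977050781, 313.95416259765625), 7.3579792976379395) [[569.0, 123.0], [609.0, -188.0], [877.0, -154.0], [837.0, 158.0]]
front line x=a*y+b [-0.12294147  0.61866602] -7.008856319465455
tf 282 [ 0.425 -0.153  0.116] [0.458 0.066 0.139] 0.13205840908401945 [array([440.3, -43.4]), array([  8.2, 219.9])] [[423.0, 65.0], [450.0, -153.0], [458.0, -152.0], [431.0, 66.0]]
door 683 0.16594926505152574 [[286.0, 133.0], [578.0, 108.0], [580.0, 123.0], [287.0, 148.0]]
plant [0.55821789 0.34086606 0.08526008] [0.72010885 0.48795621 0.19066507]
floor 0.02997510501207934
pad 433 [ 0.451 -0.1    0.042] [0.632 0.078 0.056]
scene cabtop 10231 ((721.2067260742188, -16.257064819335938), (267.7397155761719, 310.4841003417969), 6.992575645446777) [[569.0, 122.0], [607.0, -187.0], [873.0, -154.0], [835.0, 154.0]]
front line x=a*y+b [-0.12229726  0.61626646] -6.972492874631424
tf 404 [ 0.422 -0.152  0.115] [0.456 0.065 0.136] 0.13141017989387777 [array([438.6, -43.9]), array([  8.7, 219. ])] [[421.0, 64.0], [448.0, -153.0], [456.0, -152.0], [430.0, 65.0]]
door 897 0.16566183804814383 [[286.0, 132.0], [579.0, 104.0], [581.0, 122.0], [287.0, 150.0]]
plant [0.55734272 0.34137449 0.0850613 ] [0.71803185 0.50105274 0.19015555]
floor 0.029716972494195804
pad 663 [ 0.456 -0.069  0.042] [0.66  0.08  0.056]
```

Findings so far:
- **Cabinet:** yaw is about 7°. The tray face centre is at about (0.4355, -0.044), and the tray is about 0.165 m out.
- **Stamp:** at (0.512, -0.2925), yaw about 12°.
- **Door:** about 1.78 rad, with the hinge near (0.579, 0.108).

I'll raise the tool first, then turn partway.

>>> {"api": "send_rows", "payload": {
  "motion": [
    [1,0,0,-4,0],
    [1,0,0,-4,10],
    [1,0,0,0,10],
    [1,0,0,0,10],
    [1,0,0,0,10],
    [1,0,0,0,10],
    [1,0,0,0,10],
    [1,0,0,0,10],
    [1,0,0,0,0]
  ]
}}

```text
time: 1.27
position: [0.2352, 0.6856, 0.2692]
tool_rot: [2.199, 2.243, -0.001]
wrist_force: [-0.1, 0.3, 0.7]
width: 0.093
```

```bash
cat >> h.py <<'E'
def plan(wps):
    "world waypoints [x,y,z,(yaw of tool x, deg or None)] -> tool-frame cm deltas from current measured pose, fixed yaw"
    s=robot.sense();T=tcpT(s);p=s['position'];Rm=T[:3,:3]
    print('t',round(s['time'],2),'pos',p.round(4),'xt',np.degrees(np.arctan2(Rm[1,0],Rm[0,0])).round(1),'tilt',np.degrees(np.arccos(-Rm[2,2])).round(2),'q',s['qpos'].round(2),'F',s['wrist_force'].round(2),'w',round(s['width'],4))
    for w in wps:
        w=np.array(w,float);d=Rm.T@(w-p)*100;print(w,'d_cm',d.round(2),'len',np.linalg.norm(d).round(1));p=w
E
python3 -c "
from h import *
plan([[.5,.35,.27],[.55,0,.25],[.512,-.2925,.22]])"
```

```text
t 1.27 pos [0.2352 0.6856 0.2692] xt 91.1 tilt 0.05 q [-1.52  0.55  0.33  1.53 -0.19  1.1  -1.13] F [-0.05  0.28  0.68] w 0.093
[0.5  0.35 0.27] d_cm [-34.08  25.82  -0.05] len 42.8
[0.55 0.   0.25] d_cm [-35.09   4.31   2.03] len 35.4
[ 0.512  -0.2925  0.22  ] d_cm [-29.17  -4.38   3.02] len 29.6
```

>>> {"api": "send_rows", "payload": {
  "motion": [
    [1,-3.4,2.6,0,0],
    [1,-3.4,2.6,0,0],
    [1,-3.4,2.6,0,0],
    [1,-3.4,2.6,0,0],
    [1,-3.4,2.6,0,0],
    [1,-3.4,2.6,0,0],
    [1,-3.4,2.6,0,0],
    [1,-3.4,2.6,0,0],
    [1,-3.4,2.6,0,0],
    [1,-3.4,2.6,0,0],
    [1,-4.4,0.5,0,0],
    [1,-4.4,0.5,0,0],
    [1,-4.4,0.5,0,0],
    [1,-4.4,0.5,0,0],
    [1,-4.4,0.5,0,0],
    [1,-4.4,0.5,0,0],
    [1,-4.4,0.5,0,0],
    [1,-4.4,0.5,0,0]
  ]
}}

```text
time: 3.52
position: [0.5481, -0.0021, 0.2698]
tool_rot: [2.195, 2.247, 0.0]
wrist_force: [0.5, 0.3, 0.8]
width: 0.0929
```

```bash
python3 -c "
from h import *
plan([[.512,-.2925,.22]])"
```

```text
t 3.52 pos [ 0.5481 -0.0021  0.2698] xt 91.3 tilt 0.02 q [-0.44  0.32  0.46  1.93 -0.17  0.93  0.12] F [0.51 0.31 0.81] w 0.0929
[ 0.512  -0.2925  0.22  ] d_cm [-28.95  -4.29   4.98] len 29.7
```

>>> {"api": "send_rows", "payload": {
  "motion": [
    [1,-4.1,-0.6,0.3,0],
    [1,-4.1,-0.6,0.3,0],
    [1,-4.1,-0.6,0.3,0],
    [1,-4.1,-0.6,0.3,0],
    [1,-4.1,-0.6,0.3,0],
    [1,-4.1,-0.6,0.3,0],
    [1,-4.1,-0.6,0.3,0],
    [1,0,0,0,10],
    [1,0,0,0,10],
    [1,0,0,0,10],
    [1,0,0,0,10],
    [1,0,0,0,10],
    [1,0,0,0,10],
    [1,0,0,0,10],
    [1,0,0,0,9],
    [1,0,0,0,0]
  ]
}}

```text
time: 5.52
position: [0.5113, -0.2882, 0.2483]
tool_rot: [3.123, 0.337, -0.001]
wrist_force: [-0.0, 0.4, -0.0]
width: 0.0929
```

```bash
python3 - <<'E'
from h import *
plan([[.512,-.2925,.14],[.512,-.2925,.055]])
T=tcpT(robot.sense());p,d=robot.capture("wrist");cv2.imwrite("pics/w1.png",p[:,:,::-1])
P=cloud("wrist",d,T);m=(d>0)&(P[...,2]>.08)&(P[...,2]<.1)&(abs(P[...,0]-.512)<.06)&(abs(P[...,1]+.2925)<.05)
q=P[m];print(len(q),q[:,2].max())
if len(q):
    t=q[q[:,2]>np.median(q[:,2])-.004];print(cv2.minAreaRect((t[:,:2]*1000).astype(np.float32)),np.median(t[:,2]))
E
```

```text
t 5.53 pos [ 0.5113 -0.2882  0.2483] xt 12.3 tilt 0.05 q [-0.18  0.49  0.89  1.89 -0.46  0.98 -0.43] F [-0.05  0.44 -0.03] w 0.0929
[ 0.512  -0.2925  0.14  ] d_cm [-1.000e-02  4.300e-01  1.083e+01] len 10.8
[ 0.512  -0.2925  0.055 ] d_cm [0.01 0.   8.5 ] len 8.5
974 0.09383191915836481
((513.1326904296875, -294.1515197753906), (48.73237991333008, 28.993946075439453), 11.983017921447754) 0.09129420101962066
```

View pics/w1.png

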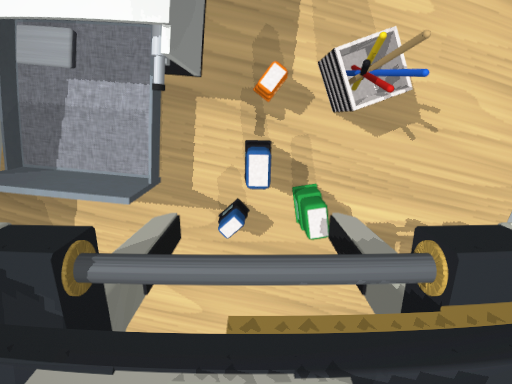

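The wrist view shows the larger blue stamp at (258,167), square to the jaws, at (0.513, -0.294) with yaw 12°. This agrees with the overhead cameras, so I'm descending.

>>> {"api": "send_rows", "payload": {
  "motion": [
    [1,0,0.25,3,0],
    [1,0.1,0.2,3,0],
    [1,0,0,3,0],
    [1,0,0,3,0],
    [1,0,0,3,0],
    [1,0,0,3,0],
    [1,0,0,1.3,0],
    [1,0,0,0,0]
  ]
}}

```text
time: 6.58
position: [0.513, -0.2927, 0.0554]
tool_rot: [-3.123, -0.332, 0.001]
wrist_force: [0.1, -0.4, 0.6]
width: 0.0931
```

```bash
python3 -c "
from h import *
plan([[.5128,-.2932,.055]])"
```

```text
t 6.58 pos [ 0.513  -0.2927  0.0554] xt 12.2 tilt 0.05 q [ 0.02  0.71  0.63  2.05 -0.73  0.62 -0.21] F [ 0.14 -0.44  0.64] w 0.0931
[ 0.5128 -0.2932  0.055 ] d_cm [-0.03  0.05  0.04] len 0.1
```

>>> {"api": "send_rows", "payload": {
  "motion": [
    [-1,0,0,0,0],
    [-1,0,0,0,0],
    [-1,0,0,0,0],
    [-1,0,0,0,0],
    [-1,0,0,0,0],
    [-1,0,0,-1,0],
    [-1,0,0,-3,0],
    [-1,0,0,-3,0],
    [-1,0,0,-4,0],
    [-1,0,0,-4,0],
    [-1,0,0,-4,0],
    [-1,0,0,0,-5]
  ]
}}

```text
time: 8.07
position: [0.5141, -0.2938, 0.2491]
tool_rot: [3.104, 0.467, 0.006]
wrist_force: [0.1, -0.0, -0.8]
width: 0.0007
```

```bash
python3 - <<'E'
from h import *
c=np.radians(7);ex=np.array([np.cos(c),np.sin(c)]);ey=np.array([-ex[1],ex[0]])
f=np.array([.4355,-.044]); tgt=f+.08*ex-.015*ey; print(tgt)
plan([[*tgt,.245],[*tgt,.10],[*tgt,.0855]])
p,d=robot.capture("wrist");cv2.imwrite("pics/w2.png",p[:,:,::-1])
E
```

```text
[ 0.51673173 -0.04913864]
t 8.07 pos [ 0.5141 -0.2938  0.2491] xt 17.1 tilt 0.28 q [-0.15  0.49  0.87  1.88 -0.45  0.97 -0.36] F [ 0.08 -0.   -0.77] w 0.0007
[ 0.51673173 -0.04913864  0.245     ] d_cm [  7.45 -23.31   0.36] len 24.5
[ 0.51673173 -0.04913864  0.1       ] d_cm [-0.05 -0.05 14.5 ] len 14.5
[ 0.51673173 -0.04913864  0.0855    ] d_cm [-0.01 -0.    1.45] len 1.4
```

View pics/w2.png

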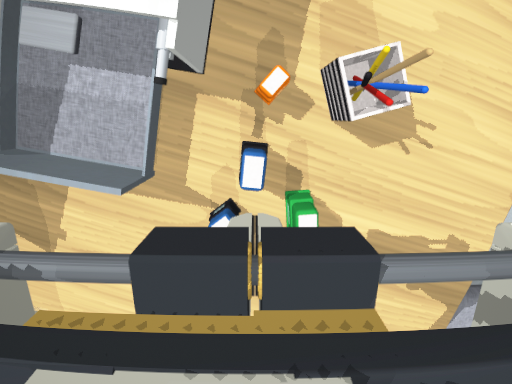

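The grip closed on nothing (width 0.7 mm), and the stamp still stands at (255,165). My guess is the fingers were too slow and still closing when I lifted. I'll re-measure.

```bash
python3 - <<'E'
from h import *
for n in("wrist","top"):
    T=tcpT(robot.sense());p,d=robot.capture(n)
    P=cloud(n,d,T if n=="wrist" else None);m=(d>0)&(P[...,2]>.082)&(P[...,2]<.1)&(abs(P[...,0]-.512)<.06)&(abs(P[...,1]+.2925)<.05)
    if n=="top": cv2.imwrite("pics/t2.png",p[:,:,::-1])
    q=P[m];print(n,len(q))
    if len(q):
        t=q[q[:,2]>np.median(q[:,2])-.004];print(cv2.minAreaRect((t[:,:2]*1000).astype(np.float32)),np.median(t[:,2]))
    q=P[(d>0)&(P[...,2]>.01)&(P[...,2]<.1)&(abs(P[...,0]-.512)<.06)&(abs(P[...,1]+.2925)<.045)];print(q.min(0),q.max(0))
plan([[.513,-.294,.055]])
E
```

```text
wrist 962
((512.5133666992188, -293.6797180175781), (49.04924392700195, 29.792831420898438), 9.694084167480469) 0.09132950663310363
[ 0.48540189 -0.31277302  0.01106532] [ 0.54344241 -0.27148056  0.09441129]
top 1
((539.8051147460938, -296.1387023925781), (0.0, 0.0), 0.0) 0.08763844621810324
[ 0.48174012 -0.29713127  0.01045774] [ 0.54141883 -0.27095726  0.08763845]
t 8.22 pos [ 0.5131 -0.2925  0.2462] xt 17.0 tilt 0.05 q [-0.15  0.49  0.87  1.89 -0.45  0.97 -0.36] F [-0.18  0.13  0.57] w 0.0005
[ 0.513 -0.294  0.055] d_cm [-0.07  0.15 19.12] len 19.1
```

>>> {"api": "send_rows", "payload": {
  "motion": [
    [1,0,0,0,7],
    [1,0,0.15,0,0],
    [1,0,0,0,0],
    [1,0,0,0,0],
    [1,0,0,3,0],
    [1,0,0,3,0],
    [1,0,0,3,0],
    [1,0,0,3,0],
    [1,0,0,3,0],
    [1,0,0,3,0],
    [1,0,0,1.4,0],
    [-1,0,0,0,0],
    [-1,0,0,0,0],
    [-1,0,0,0,0],
    [-1,0,0,0,0],
    [-1,0,0,0,0]
  ]
}}

```text
time: 10.22
position: [0.5137, -0.294, 0.052]
tool_rot: [3.129, 0.275, 0.001]
wrist_force: [0.8, -0.1, -0.3]
width: 0.0476
```

>>> {"api": "send_rows", "payload": {
  "motion": [
    [-1,0,0,0,0],
    [-1,0,0,0,0]
  ]
}}

```text
time: 10.48
position: [0.5135, -0.294, 0.0517]
tool_rot: [-3.129, -0.275, -0.0]
wrist_force: [1.2, 0.9, 1.7]
width: 0.031
```

Confirmed: the fingers are slow, at about 75 mm/s. Waiting a little longer for full grip before lifting.

>>> {"api": "send_rows", "payload": {
  "motion": [
    [-1,0,0,0,0],
    [-1,0,0,0,0],
    [-1,0,0,-0.5,0],
    [-1,0,0,-2,0],
    [-1,0,0,-3,0],
    [-1,0,0,-3,0],
    [-1,0,0,-3,0],
    [-1,0,0,-3,0],
    [-1,0,0,-3,0],
    [-1,0,0,-2,0],
    [-1,0,0,0,3],
    [-1,0,0,0,0]
  ]
}}

```text
time: 11.98
position: [0.5133, -0.2941, 0.2478]
tool_rot: [3.135, 0.193, 0.001]
wrist_force: [1.1, -0.2, -1.9]
width: 0.0316
```

```bash
python3 - <<'E'
from h import *
c=np.radians(7);ex=np.array([np.cos(c),np.sin(c)]);ey=np.array([-ex[1],ex[0]])
f=np.array([.4355,-.044]); tgt=f+.08*ex-.015*ey
plan([[*tgt,.245],[*tgt,.0825]])
p,d=robot.capture("wrist");cv2.imwrite("pics/w3.png",p[:,:,::-1])
E
```

```text
t 11.97 pos [ 0.5133 -0.2941  0.2478] xt 7.0 tilt 0.04 q [-0.18  0.51  0.92  1.88 -0.48  0.99 -0.49] F [ 1.14 -0.19 -1.85] w 0.0316
[ 0.51673173 -0.04913864  0.245     ] d_cm [  3.35 -24.27   0.27] len 24.5
[ 0.51673173 -0.04913864  0.0825    ] d_cm [-1.000e-02 -1.000e-02  1.625e+01] len 16.2
```

View pics/w3.png

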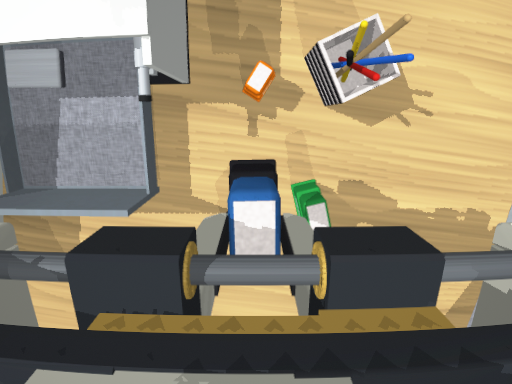

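The stamp is held (cap at (255,200), width 31.6 mm). Carrying it over the tray.

>>> {"api": "send_rows", "payload": {
  "motion": [
    [-1,0.5,-3,0,0],
    [-1,0.5,-3.5,0,0],
    [-1,0.5,-3.5,0,0],
    [-1,0.5,-3.5,0,0],
    [-1,0.5,-3.5,0,0],
    [-1,0.5,-3.5,0,0],
    [-1,0.4,-3.8,0,0],
    [-1,0,0,2,0],
    [-1,0,0,3,0],
    [-1,0,0,3,0],
    [-1,0,0,3,0],
    [-1,0,0,0,0]
  ]
}}

```text
time: 13.52
position: [0.5161, -0.0489, 0.1355]
tool_rot: [3.136, 0.193, -0.006]
wrist_force: [0.2, -0.3, -1.2]
width: 0.0315
```

```bash
python3 - <<'E'
from h import *
c=np.radians(7);ex=np.array([np.cos(c),np.sin(c)]);ey=np.array([-ex[1],ex[0]])
f=np.array([.4355,-.044]); tgt=f+.08*ex-.015*ey
plan([[*tgt,.0825]])
p,d=robot.capture("wrist");cv2.imwrite("pics/w4.png",p[:,:,::-1])
E
```

```text
t 13.53 pos [ 0.5161 -0.0489  0.1355] xt 7.1 tilt 0.2 q [-0.57  0.56  0.83  2.15 -0.65  0.7  -0.74] F [ 0.21 -0.31 -1.16] w 0.0315
[ 0.51673173 -0.04913864  0.0825    ] d_cm [0.07 0.04 5.3 ] len 5.3
```

View pics/w4.png

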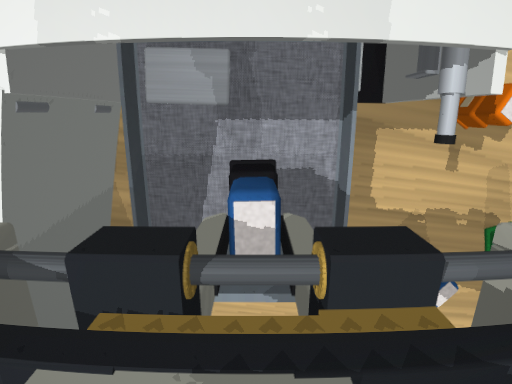

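The stamp is centred over the tray floor and the ink pad at (188,75) is clear. Lowering to the floor, then releasing.

>>> {"api": "send_rows", "payload": {
  "motion": [
    [-1,0,0,2,0],
    [-1,0,0,2,0],
    [-1,0,0,1,0],
    [-1,0,0,0.2,0],
    [-1,0,0,0,0]
  ]
}}

```text
time: 14.2
position: [0.5179, -0.0489, 0.0853]
tool_rot: [3.136, 0.193, 0.001]
wrist_force: [-0.4, 0.4, -2.1]
width: 0.0319
```

>>> {"api": "send_rows", "payload": {
  "motion": [
    [-1,0,0,0.1,0],
    [-1,0,0,0,0]
  ]
}}

```text
time: 14.45
position: [0.5176, -0.0487, 0.0839]
tool_rot: [-3.136, -0.193, -0.001]
wrist_force: [0.5, -0.2, -1.8]
width: 0.0319
```

>>> {"api": "send_rows", "payload": {
  "motion": [
    [-1,0,0,0.2,0],
    [-1,0,0,0,0],
    [-1,0,0,0,0]
  ]
}}

```text
time: 14.82
position: [0.5175, -0.0488, 0.0816]
tool_rot: [3.136, 0.193, -0.0]
wrist_force: [-0.5, 0.4, -0.2]
width: 0.032
```

>>> {"api": "send_rows", "payload": {
  "motion": [
    [-1,0,0,0.1,0],
    [-1,0,0,0,0]
  ]
}}

```text
time: 15.08
position: [0.5175, -0.0488, 0.0806]
tool_rot: [3.136, 0.193, 0.0]
wrist_force: [0.8, -0.0, -2.0]
width: 0.0314
```

>>> {"api": "send_rows", "payload": {
  "motion": [
    [-1,0,0,0.1,0],
    [-1,0,0,0,0],
    [0.5,0,0,0,0],
    [0.5,0,0,0,0],
    [0.5,0,0,0,0],
    [0.5,0,0,0,0],
    [0.5,0,0,-1,0],
    [0.5,0,0,-3,0],
    [0.5,0,0,-3,0],
    [0.5,0,0,-4,0],
    [0.5,0,0,-4,0],
    [-1,0,0,0,0]
  ]
}}

```text
time: 16.58
position: [0.5188, -0.0492, 0.2324]
tool_rot: [-3.135, -0.193, -0.007]
wrist_force: [0.2, 0.8, -0.8]
width: 0.0639
```

```bash
python3 - <<'E'
from h import *
c=np.radians(7);ex=np.array([np.cos(c),np.sin(c)]);ey=np.array([-ex[1],ex[0]])
s=robot.sense();T=tcpT(s)
p,d=robot.capture("wrist");cv2.imwrite("pics/w5.png",p[:,:,::-1])
P=cloud("wrist",d,T);X,Y,Z=P[...,0],P[...,1],P[...,2]
m=(d>0)&(Z>.10)&(Z<.126)&(X>.46)&(X<.57)&(Y<.03)&(Y>-.13); q=P[m]; print(len(q),np.median(q[:,2]))
if len(q)>20:print(cv2.minAreaRect((q[:,:2]*1000).astype(np.float32)))
m=(d>0)&(Z>.12)&(Z<.14)&(X>.41)&(X<.47)&(Y>-.16)&(Y<.07);q=P[m];print('tf',len(q))
if len(q)>20:print(cv2.boxPoints(cv2.minAreaRect((q[:,:2]*1000).astype(np.float32))).round().tolist(),np.median(q[:,2]))
f=np.array([.4355,-.044]);pre=f-.045*ex
plan([[*(pre),.215],[*pre,.105]])
E
```

```text
1241 0.12012993254101145
((517.5487060546875, -48.14783477783203), (50.867828369140625, 30.949748992919922), 7.570621967315674)
tf 1278
[[422.0, 65.0], [445.0, -123.0], [455.0, -122.0], [432.0, 67.0]] 0.1323256248182591
t 16.62 pos [ 0.5179 -0.0486  0.2309] xt 7.1 tilt 0.15 q [-0.71  0.45  1.    2.06 -0.49  0.89 -0.88] F [-1.76 -0.25 -0.81] w 0.0602
[ 0.39083542 -0.04948412  0.215     ] d_cm [-12.63  -1.48   1.55] len 12.8
[ 0.39083542 -0.04948412  0.105     ] d_cm [-0.03  0.   11.  ] len 11.0
```

View pics/w5.png

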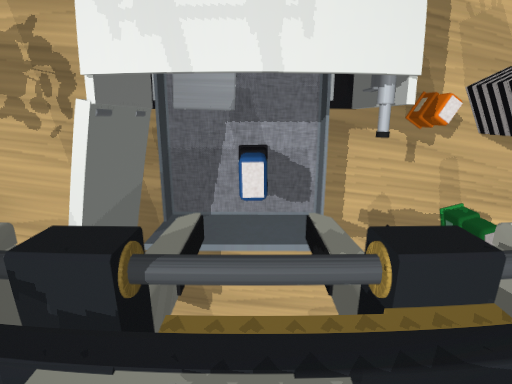

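The stamp stands on the tray floor (top at 0.120 m, as expected) and has been released. Next I'll move to the front of the panel, slightly to the right to stay within reach.

```bash
python3 - <<'E'
from h import *
c=np.radians(7);ex=np.array([np.cos(c),np.sin(c)]);ey=np.array([-ex[1],ex[0]])
f=np.array([.4355,-.044]);pre=f-.03*ex-.05*ey
plan([[*(pre),.235],[*pre,.105]])
P=np.load("pics/Ptop.npy")
for v in range(168,196,3): print(v,[tuple(P[v,u].round(3)) for u in (318,322,326)])
E
```

```text
t 16.62 pos [ 0.5179 -0.0486  0.2309] xt 7.1 tilt 0.15 q [-0.71  0.45  1.    2.06 -0.49  0.89 -0.88] F [-1.76 -0.25 -0.81] w 0.0602
[ 0.41181708 -0.09728339  0.235     ] d_cm [-11.13   3.52  -0.44] len 11.7
[ 0.41181708 -0.09728339  0.105     ] d_cm [-3.0e-02  1.0e-02  1.3e+01] len 13.0
168 [(np.float64(0.638), np.float64(-0.152), np.float64(0.167)), (np.float64(0.639), np.float64(-0.163), np.float64(0.161)), (np.float64(0.64), np.float64(-0.174), np.float64(0.159))]
171 [(np.float64(0.649), np.float64(-0.173), np.float64(0.017)), (np.float64(0.633), np.float64(-0.165), np.float64(0.147)), (np.float64(0.633), np.float64(-0.175), np.float64(0.152))]
174 [(np.float64(0.633), np.float64(-0.164), np.float64(0.08)), (np.float64(0.625), np.float64(-0.165), np.float64(0.15)), (np.float64(0.625), np.float64(-0.176), np.float64(0.15))]
177 [(np.float64(0.632), np.float64(-0.173), np.float64(0.013)), (np.float64(0.617), np.float64(-0.166), np.float64(0.146)), (np.float64(0.618), np.float64(-0.176), np.float64(0.144))]
180 [(np.float64(0.623), np.float64(-0.173), np.float64(0.015)), (np.float64
[... 331 characters left out ...]
0.176), np.float64(0.001)), (np.float64(0.594), np.float64(-0.166), np.float64(0.146)), (np.float64(0.607), np.float64(-0.199), np.float64(0.004))]
189 [(np.float64(0.598), np.float64(-0.176), np.float64(-0.001)), (np.float64(0.586), np.float64(-0.166), np.float64(0.148)), (np.float64(0.586), np.float64(-0.177), np.float64(0.145))]
192 [(np.float64(0.589), np.float64(-0.176), np.float64(-0.001)), (np.float64(0.59), np.float64(-0.188), np.float64(-0.002)), (np.float64(0.59), np.float64(-0.199), np.float64(0.005))]
195 [(np.float64(0.58), np.float64(-0.176), np.float64(0.0)), (np.float64(0.581), np.float64(-0.188), np.float64(-0.002)), (np.float64(0.581), np.float64(-0.2), np.float64(-0.003))]
```

>>> {"api": "send_rows", "payload": {
  "motion": [
    [-1,-2.8,1.5,0,0],
    [-1,-2.8,1.5,0,0],
    [-1,-2.8,0.5,0,0],
    [-1,-2.6,0,0,0],
    [-1,0,0,0,0],
    [-1,0,0,0,0]
  ]
}}

```text
time: 17.38
position: [0.4132, -0.0967, 0.2295]
tool_rot: [3.135, 0.194, 0.0]
wrist_force: [0.3, -0.3, 0.3]
width: 0.0016
```

```bash
python3 - <<'E'
from h import *
c=np.radians(7);ex=np.array([np.cos(c),np.sin(c)]);ey=np.array([-ex[1],ex[0]])
f=np.array([.4355,-.044]);pre=f-.03*ex-.05*ey
plan([[*(pre),.235],[*pre,.105]])
E
```

```text
t 17.38 pos [ 0.4132 -0.0967  0.2295] xt 7.1 tilt 0.01 q [-0.74  0.3   1.09  2.24 -0.38  0.79 -0.84] F [ 0.28 -0.29  0.29] w 0.0016
[ 0.41181708 -0.09728339  0.235     ] d_cm [-0.15  0.04 -0.55] len 0.6
[ 0.41181708 -0.09728339  0.105     ] d_cm [-0. -0. 13.] len 13.0
```

>>> {"api": "send_rows", "payload": {
  "motion": [
    [-1,-0.15,0,2.5,0],
    [-1,0,0,2.5,0],
    [-1,0,0,2.5,0],
    [-1,0,0,2.5,0],
    [-1,0,0,2.4,0],
    [-1,0,0,0,0]
  ]
}}

```text
time: 18.12
position: [0.4109, -0.0973, 0.1043]
tool_rot: [3.136, 0.193, -0.005]
wrist_force: [0.3, -0.6, 1.8]
width: 0.0004
```

>>> {"api": "send_rows", "payload": {
  "motion": [
    [-1,0.5,0,0,0],
    [-1,0.5,0,0,0],
    [-1,0.5,0,0,0],
    [-1,0.5,0,0,0],
    [-1,0.5,0,0,0],
    [-1,0.5,0,0,0]
  ]
}}

```text
time: 18.88
position: [0.4413, -0.0934, 0.1057]
tool_rot: [-3.136, -0.193, -0.0]
wrist_force: [0.5, 0.6, 0.4]
width: 0.0006
```

>>> {"api": "send_rows", "payload": {
  "motion": [
    [-1,0.6,0,0,0],
    [-1,0.8,0,0,0],
    [-1,1,0,0,0],
    [-1,1,0,0,0],
    [-1,1,0,0,0],
    [-1,1,0,0,0],
    [-1,1,0,0,0],
    [-1,1,0,0,0],
    [-1,1,0,0,0],
    [-1,1,0,0,0],
    [-1,1,0,0,0],
    [-1,1,0,0,0],
    [-1,0.8,0,0,0],
    [-1,0.6,0,0,0],
    [-1,0.4,0,0,0],
    [-1,0,0,0,0]
  ]
}}

```text
time: 20.88
position: [0.572, -0.0773, 0.1056]
tool_rot: [3.136, 0.193, 0.0]
wrist_force: [0.0, 1.2, -0.3]
width: 0.0004
```

```bash
python3 - <<'E'
from h import *
c=np.radians(7);ex=np.array([np.cos(c),np.sin(c)])
s=robot.sense();print((s['position'][:2]-[.4355,-.044])@ex);plan([])
p,d=robot.capture("wrist");cv2.imwrite("pics/w6.png",p[:,:,::-1])
E
```

```text
0.13140279935872848
t 20.88 pos [ 0.572  -0.0773  0.1056] xt 7.1 tilt 0.0 q [-0.46  0.66  0.77  2.05 -0.7   0.72 -0.68] F [ 0.02  1.23 -0.33] w 0.0004
```

View pics/w6.png

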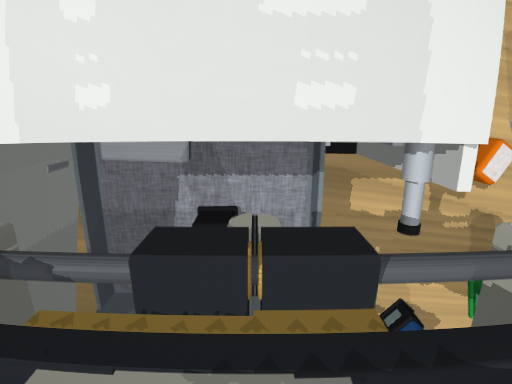

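```bash
python3 - <<'E'
from h import *
T=tcpT(robot.sense());p,d=robot.capture("wrist");P=cloud("wrist",d,T)
for uv in [(145,150),(215,212),(250,150),(100,280),(120,300),(160,130),(250,215)]:
    print(uv,d[uv[1],uv[0]],P[uv[1],uv[0]].round(3))
p,d=robot.capture("top");cv2.imwrite("pics/t3.png",cv2.resize(p[120:320,170:430,::-1],None,fx=3,fy=3,interpolation=cv2.INTER_CUBIC))
E
```

```text
(145, 150) 0.25288257 [0.597 0.024 0.048]
(215, 212) 0.26953316 [ 0.545 -0.044  0.046]
(250, 150) 0.26973075 [ 0.606 -0.07   0.031]
(100, 280) 0.072894596 [ 0.591 -0.035  0.237]
(120, 300) 0.29381108 [0.434 0.048 0.045]
(160, 130) 0.12808228 [ 0.626 -0.029  0.171]
(250, 215) 0.17123987 [ 0.58  -0.075  0.14 ]
```

View pics/t3.png

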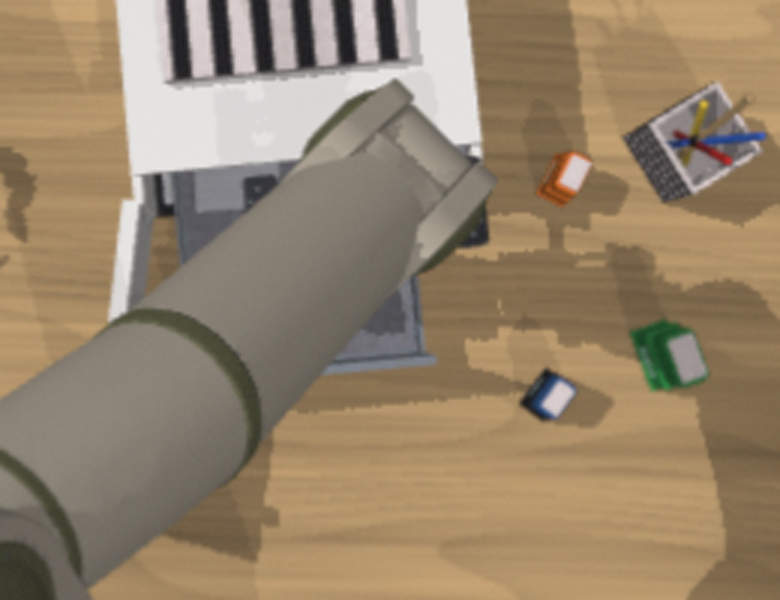

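The tray did not move, yet the fingers are now beyond the panel. I need to understand this before going on.

```bash
python3 - <<'E'
from h import *
p,d=robot.capture("scene");cv2.imwrite("pics/s3.png",cv2.resize(p[60:330,120:420,::-1],None,fx=2.2,fy=2.2,interpolation=cv2.INTER_CUBIC));P=cloud("scene",d)
X,Y,Z=P[...,0],P[...,1],P[...,2]
for n,P in(("scene",P),("top",cloud("top",robot.capture("top")[1]))):
    X,Y,Z=P[...,0],P[...,1],P[...,2]
    m=(Z>0.115)&(Z<0.145)&(X>0.40)&(X<.56)&(Y>-.19)&(Y<.08);q=P[m];print(n,len(q),q.min(0).round(3),q.max(0).round(3))
    if len(q)>10: print(cv2.boxPoints(cv2.minAreaRect((q[:,:2]*1000).astype(np.float32))).round().tolist())
E
```

```text
scene 623 [ 0.422 -0.152  0.115] [0.541 0.066 0.137]
[[422.0, 65.0], [448.0, -153.0], [552.0, -140.0], [525.0, 77.0]]
top 126 [ 0.439 -0.153  0.117] [ 0.458 -0.054  0.14 ]
[[438.0, -54.0], [450.0, -153.0], [458.0, -152.0], [446.0, -53.0]]
```

View pics/s3.png

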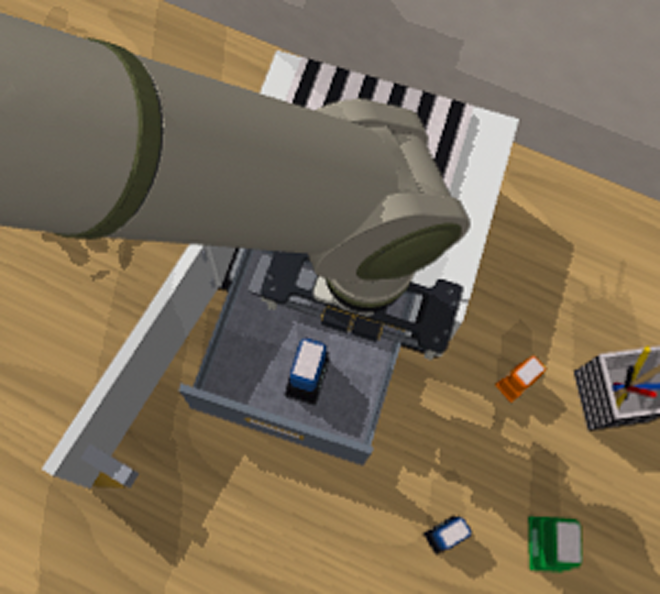

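The stamp still stands, but the tray is where it was. I'll lift out, return in front and test for contact in small steps.

>>> {"api": "send_rows", "payload": {
  "motion": [
    [-1,0,0,-3,0],
    [-1,0,0,-4,0],
    [-1,0,0,-4,0],
    [-1,-4,0,0,0],
    [-1,-4,0,0,0],
    [-1,-4,0,0,0],
    [-1,-4,-0.5,0,0],
    [-1,-0.3,-0.5,0,0],
    [-1,0,0,3,0],
    [-1,0,0,4,0],
    [-1,0,0,4,0],
    [-1,0,0,1,0],
    [-1,0,0,0,0]
  ]
}}

```text
time: 22.75
position: [0.4092, -0.0878, 0.0957]
tool_rot: [3.136, 0.192, -0.001]
wrist_force: [0.6, -0.6, 0.7]
width: 0.0006
```

```bash
python3 - <<'E'
from h import *
c=np.radians(7);ex=np.array([np.cos(c),np.sin(c)])
s=robot.sense();print((s['position'][:2]-[.4355,-.044])@ex);plan([])
p,d=robot.capture("scene");cv2.imwrite("pics/s4.png",cv2.resize(p[100:330,120:420,::-1],None,fx=2.5,fy=2.5,interpolation=cv2.INTER_CUBIC))
E
```

```text
-0.03143587013912903
t 22.75 pos [ 0.4092 -0.0878  0.0957] xt 7.0 tilt 0.03 q [-0.41  0.5   0.7   2.4  -0.76  0.47 -0.52] F [ 0.59 -0.59  0.75] w 0.0006
```

View pics/s4.png

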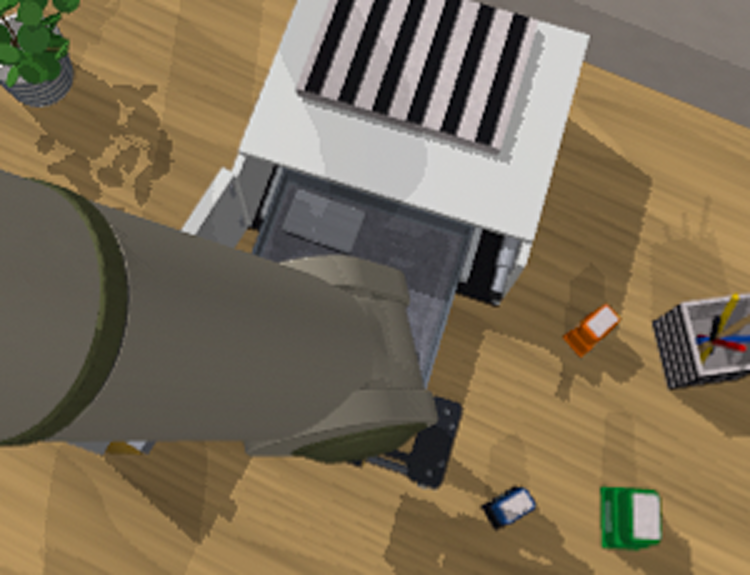

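>>> {"api": "send_rows", "payload": {
  "motion": [
    [-1,0.5,0,0,0],
    [-1,0.5,0,0,0],
    [-1,0.5,0,0,0],
    [-1,0.5,0,0,0],
    [-1,0,0,0,0]
  ]
}}

```text
time: 23.42
position: [0.4292, -0.0849, 0.0956]
tool_rot: [3.135, 0.194, 0.0]
wrist_force: [-0.4, -0.5, -0.7]
width: 0.0003
```

>>> {"api": "send_rows", "payload": {
  "motion": [
    [-1,0.5,0,0,0],
    [-1,0,0,0,0]
  ]
}}

```text
time: 23.68
position: [0.4339, -0.0843, 0.0956]
tool_rot: [3.136, 0.193, 0.0]
wrist_force: [-0.4, -1.3, -0.5]
width: 0.0003
```

>>> {"api": "send_rows", "payload": {
  "motion": [
    [-1,0.5,0,0,0],
    [-1,0.5,0,0,0],
    [-1,0.5,0,0,0]
  ]
}}

```text
time: 24.05
position: [0.4488, -0.0825, 0.0956]
tool_rot: [3.136, 0.193, -0.0]
wrist_force: [-1.6, -1.1, -0.7]
width: 0.0007
```

```bash
python3 - <<'E'
from h import *
plan([])
p,d=robot.capture("scene");cv2.imwrite("pics/s5.png",cv2.resize(p[100:330,120:420,::-1],None,fx=2.5,fy=2.5,interpolation=cv2.INTER_CUBIC))
T=tcpT(robot.sense());p,d=robot.capture("wrist");cv2.imwrite("pics/w7.png",p[:,:,::-1])
E
```

```text
t 24.05 pos [ 0.4488 -0.0825  0.0956] xt 7.0 tilt 0.01 q [-0.43  0.54  0.72  2.32 -0.75  0.52 -0.56] F [-1.59 -1.06 -0.75] w 0.0007
```

View pics/w7.png

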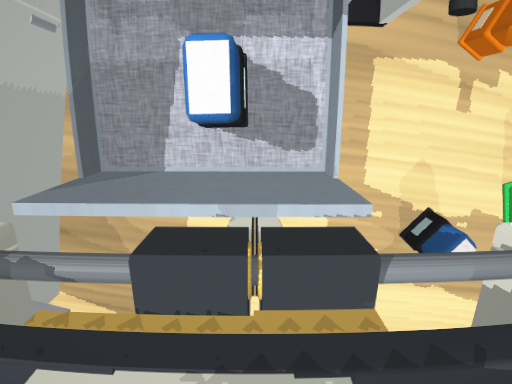

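View pics/s5.png

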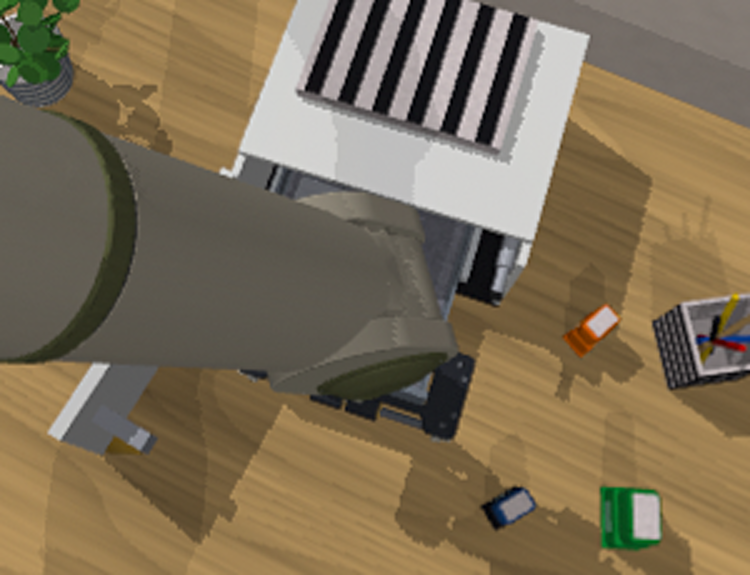

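This time the panel edge sits against the fingers (row 210). I'll push a few centimetres and check that the tray follows.

>>> {"api": "send_rows", "payload": {
  "motion": [
    [-1,0.5,0,0,0],
    [-1,0.5,0,0,0],
    [-1,0.5,0,0,0],
    [-1,0.5,0,0,0],
    [-1,0.5,0,0,0],
    [-1,0.5,0,0,0]
  ]
}}

```text
time: 24.9
position: [0.4787, -0.0788, 0.0956]
tool_rot: [3.136, 0.193, -0.0]
wrist_force: [-1.3, -0.2, -0.0]
width: 0.0005
```

```bash
python3 - <<'E'
from h import *
plan([])
T=tcpT(robot.sense());p,d=robot.capture("wrist");cv2.imwrite("pics/w8.png",p[:,:,::-1])
P=cloud("wrist",d,T);X,Y,Z=P[...,0],P[...,1],P[...,2]
m=(d>0)&(Z>.122)&(Z<.14)&(X>.41)&(X<.57)&(Y>-.16)&(Y<.08);q=P[m];print(len(q),cv2.boxPoints(cv2.minAreaRect((q[:,:2]*1000).astype(np.float32))).round().tolist())
E
```

```text
t 24.9 pos [ 0.4787 -0.0788  0.0956] xt 7.0 tilt 0.01 q [-0.45  0.57  0.73  2.26 -0.74  0.56 -0.6 ] F [-1.29 -0.22 -0.04] w 0.0005
6630 [[469.0, 71.0], [493.0, -148.0], [580.0, -139.0], [556.0, 81.0]]
```

View pics/w8.png

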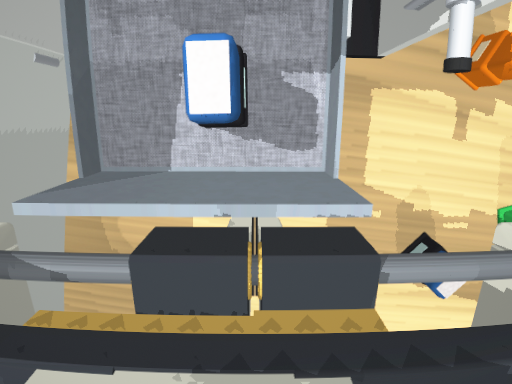

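Now it follows: the panel has moved in about 46 mm and the stamp is undisturbed. Continuing, and slowing near the end.

>>> {"api": "send_rows", "payload": {
  "motion": [
    [-1,0.7,0,0,0],
    [-1,0.8,0,0,0],
    [-1,0.8,0,0,0],
    [-1,0.8,0,0,0],
    [-1,0.8,0,0,0],
    [-1,0.8,0,0,0],
    [-1,0.8,0,0,0],
    [-1,0.8,0,0,0],
    [-1,0.8,0,0,0],
    [-1,0.8,0,0,0],
    [-1,0.6,0,0,0],
    [-1,0.5,0,0,0],
    [-1,0.4,0,0,0],
    [-1,0.3,0,0,0],
    [-1,0.3,0,0,0],
    [-1,0.3,0,0,0]
  ]
}}

```text
time: 26.95
position: [0.5806, -0.0662, 0.0956]
tool_rot: [3.136, 0.193, -0.0]
wrist_force: [-0.9, -2.5, -0.4]
width: 0.0006
```

```bash
python3 - <<'E'
from h import *
c=np.radians(7);ex=np.array([np.cos(c),np.sin(c)])
plan([]);print((robot.sense()['position'][:2]-[.4355,-.044])@ex)
T=tcpT(robot.sense());p,d=robot.capture("wrist");cv2.imwrite("pics/w9.png",p[:,:,::-1])
P=cloud("wrist",d,T);X,Y,Z=P[...,0],P[...,1],P[...,2]
m=(d>0)&(Z>.124)&(Z<.14)&(X>.5)&(X<.7)&(Y>-.16)&(Y<.08);q=P[m];b=cv2.boxPoints(cv2.minAreaRect((q[:,:2]*1000).astype(np.float32)));print(len(q),b.round().tolist(),((b/1000-[.4355,-.044])@ex).round(3))
E
```

```text
t 26.95 pos [ 0.5806 -0.0662  0.0956] xt 7.0 tilt 0.0 q [-0.46  0.67  0.75  2.04 -0.71  0.71 -0.7 ] F [-0.87 -2.49 -0.43] w 0.0006
0.14135831130295384
6211 [[552.0, 75.0], [604.0, -166.0], [632.0, -160.0], [579.0, 81.0]] [0.13  0.153 0.181 0.158]
```

View pics/w9.png

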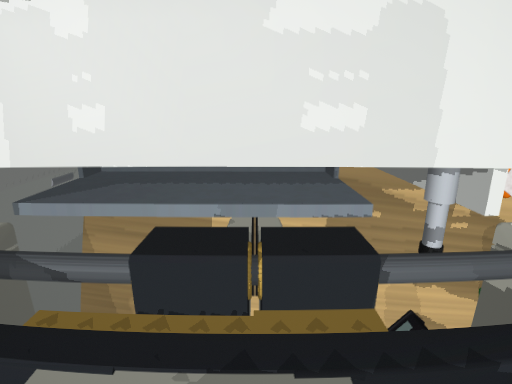

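>>> {"api": "send_rows", "payload": {
  "motion": [
    [-1,0.3,0,0,0],
    [-1,0.3,0,0,0],
    [-1,0.3,0,0,0],
    [-1,0.2,0,0,0],
    [-1,0.2,0,0,0]
  ]
}}

```text
time: 27.62
position: [0.5936, -0.0644, 0.0956]
tool_rot: [-3.135, -0.193, 0.0]
wrist_force: [-2.4, -0.4, -0.4]
width: 0.0003
```

>>> {"api": "send_rows", "payload": {
  "motion": [
    [-1,0.2,0,0,0],
    [-1,0.2,0,0,0]
  ]
}}

```text
time: 27.88
position: [0.5975, -0.064, 0.0956]
tool_rot: [-3.136, -0.193, 0.0]
wrist_force: [-2.2, -1.0, -0.0]
width: 0.0007
```

>>> {"api": "send_rows", "payload": {
  "motion": [
    [-1,0.2,0,0,0],
    [-1,0.1,0,0,0]
  ]
}}

```text
time: 28.12
position: [0.6002, -0.0637, 0.0956]
tool_rot: [-3.136, -0.193, 0.001]
wrist_force: [-3.7, -0.4, 2.4]
width: 0.0007
```

>>> {"api": "send_rows", "payload": {
  "motion": [
    [-1,0.1,0,0,0],
    [-1,0,0,0,0]
  ]
}}

```text
time: 28.38
position: [0.6002, -0.0636, 0.0956]
tool_rot: [-3.135, -0.193, 0.003]
wrist_force: [-6.2, -0.2, 4.3]
width: 0.0006
```

>>> {"api": "send_rows", "payload": {
  "motion": [
    [-1,0.1,0,0,0],
    [-1,0,0,0,0]
  ]
}}

```text
time: 28.62
position: [0.6002, -0.0636, 0.0956]
tool_rot: [-3.135, -0.192, 0.005]
wrist_force: [-8.8, -1.1, 6.2]
width: 0.0006
```

>>> {"api": "send_rows", "payload": {
  "motion": [
    [-1,0.1,0,0,0],
    [-1,0,0,0,0]
  ]
}}

```text
time: 28.88
position: [0.6002, -0.0636, 0.0956]
tool_rot: [-3.134, -0.192, 0.008]
wrist_force: [-12.1, -1.2, 9.1]
width: 0.0008
```

Firm stop at 12 N. Backing off, then checking the tray.

>>> {"api": "send_rows", "payload": {
  "motion": [
    [-1,-0.5,0,0,0],
    [-1,-1.5,0,0,0],
    [-1,-3,0,-2,0],
    [-1,-3,0,-3,0],
    [-1,-3,0,-3,0],
    [-1,0,0,-3,0],
    [-1,0,0,0,0]
  ]
}}

```text
time: 29.75
position: [0.4949, -0.077, 0.2073]
tool_rot: [-3.135, -0.193, -0.007]
wrist_force: [0.1, 1.1, -1.2]
width: 0.0008
```

```bash
python3 - <<'E'
from h import *
c=np.radians(7);ex=np.array([np.cos(c),np.sin(c)])
plan([])
T=tcpT(robot.sense());p,d=robot.capture("wrist");cv2.imwrite("pics/w10.png",p[:,:,::-1])
P=cloud("wrist",d,T);X,Y,Z=P[...,0],P[...,1],P[...,2]
m=(d>0)&(Z>.12)&(Z<.14)&(X>.56)&(X<.66)&(Y>-.13)&(Y<.07);q=P[m];a=(q[:,:2]-[.4355,-.044])@ex
print(len(q),np.percentile(a,[1,5,25,50,75,95]).round(4))
m=(d>0)&(Z>.162)&(Z<.18)&(X>.56)&(X<.7)&(Y>-.13)&(Y<.07);q=P[m];a=(q[:,:2]-[.4355,-.044])@ex
print('top front',len(q),np.percentile(a,[0,1,5]).round(4))
p,d=robot.capture("scene");cv2.imwrite("pics/s6.png",cv2.resize(p[100:330,120:420,::-1],None,fx=2.5,fy=2.5,interpolation=cv2.INTER_CUBIC))
E
```

```text
t 29.75 pos [ 0.4949 -0.077   0.2073] xt 7.1 tilt 0.25 q [-0.63  0.44  0.96  2.12 -0.5   0.82 -0.81] F [ 0.11  1.11 -1.17] w 0.0008
2636 [0.169  0.1691 0.17   0.1725 0.1751 0.177 ]
top front 8644 [0.1856 0.1861 0.1866]
```

View pics/w10.png

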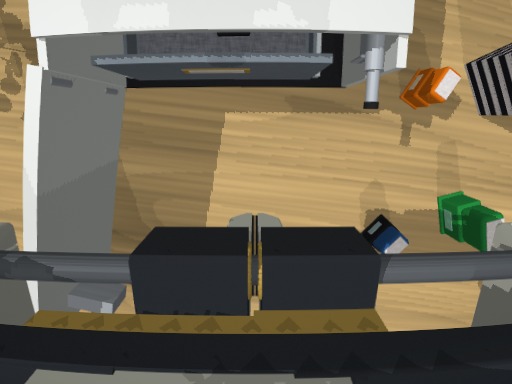

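View pics/s6.png

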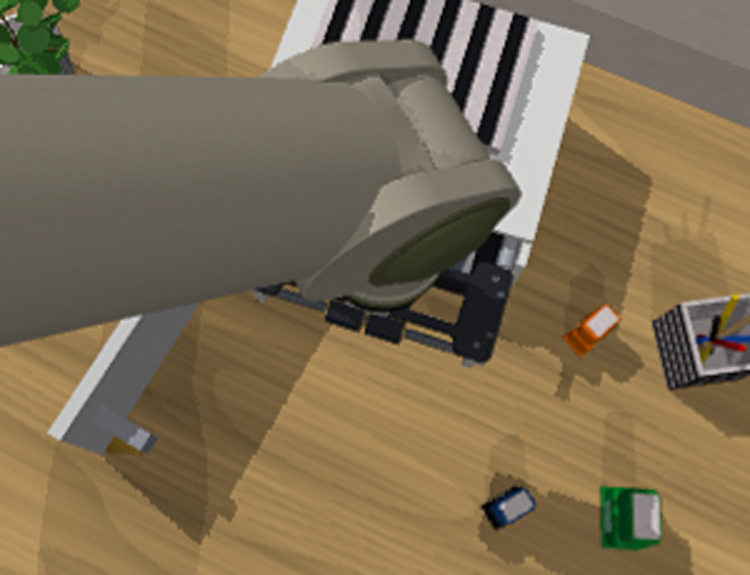

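The tray is fully in: its face is 17 mm behind the top's front edge (25 − 8 mm). Next I'll cross over the door to its outer side.

```bash
cat >> h.py <<'E'
H=np.array([.579,.107])
def dpt(th,r,gap=0,a=.008,b=.0175):
    au=np.radians(-83)-th; an=np.radians(187)-th
    s=a*abs(np.cos(th))+b*abs(np.sin(th))
    return H+r*np.array([np.cos(au),np.sin(au)])+(.014+s+gap)*np.array([np.cos(an),np.sin(an)])
E
python3 - <<'E'
from h import *
w=dpt(1.78,.155,.06);
plan([[.495,-.077,.25],[*w,.25],[*w,.098]])
E
```

```text
t 29.85 pos [ 0.4941 -0.0763  0.2054] xt 7.1 tilt 0.06 q [-0.63  0.44  0.96  2.12 -0.51  0.82 -0.81] F [ 0.39  0.52 -0.64] w 0.0003
[ 0.495 -0.077  0.25 ] d_cm [ 0.08  0.07 -4.46] len 4.5
[0.43265114 0.21290146 0.25      ] d_cm [-2.610e+00 -2.954e+01  1.000e-02] len 29.7
[0.43265114 0.21290146 0.098     ] d_cm [-1.00e-02  1.00e-02  1.52e+01] len 15.2
```

>>> {"api": "send_rows", "payload": {
  "motion": [
    [-1,0,0,-4.5,0],
    [-1,-0.3,-3.7,0,0],
    [-1,-0.3,-3.7,0,0],
    [-1,-0.3,-3.7,0,0],
    [-1,-0.3,-3.7,0,0],
    [-1,-0.3,-3.7,0,0],
    [-1,-0.3,-3.7,0,0],
    [-1,-0.4,-3.7,0,0],
    [-1,-0.4,-3.7,0,0],
    [-1,0,0,4,0],
    [-1,0,0,4,0],
    [-1,0,0,4,0],
    [-1,0,0,3.2,0],
    [-1,0,0,0,0]
  ]
}}

```text
time: 31.6
position: [0.4306, 0.2124, 0.0964]
tool_rot: [3.133, 0.191, -0.007]
wrist_force: [-0.2, 0.5, -0.1]
width: 0.0002
```

```bash
python3 - <<'E'
from h import *
L=[]
for th,r,g in [(1.78,.155,.01),(1.6,.16,0),(1.4,.165,0),(1.2,.175,0),(1.0,.19,0),(.8,.21,0),(.6,.23,0),(.45,.245,0),(.35,.255,0),(.25,.262,0),(.18,.262,0),(.11,.262,0),(.04,.262,0)]:
    L.append([*dpt(th,r,g),.098])
plan(L)
T=tcpT(robot.sense());p,d=robot.capture("wrist");cv2.imwrite("pics/w11.png",p[:,:,::-1])
E
```

```text
t 31.6 pos [0.4306 0.2124 0.0964] xt 7.0 tilt 0.3 q [-1.11  0.59  0.79  2.26 -0.78  0.59 -1.16] F [-0.15  0.5  -0.1 ] w 0.0002
[0.4283051 0.1630907 0.098    ] d_cm [-0.83  4.87 -0.14] len 4.9
[0.41674565 0.12373544 0.098     ] d_cm [-1.63  3.77  0.02] len 4.1
[0.41161432 0.09056442 0.098     ] d_cm [-0.91  3.23  0.01] len 3.4
[0.40912078 0.05343767 0.098     ] d_cm [-0.7   3.65  0.01] len 3.7
[0.41171105 0.01104903 0.098     ] d_cm [-0.26  4.24  0.01] len 4.2
[ 0.4222834  -0.03642969  0.098     ] d_cm [0.47 4.84 0.01] len 4.9
[ 0.44616475 -0.0832211   0.098     ] d_cm [1.8  4.93 0.01] len 5.3
[ 0.47283243 -0.11567415  0.098     ] d_cm [2.25 3.55 0.  ] len 4.2
[ 0.49460073 -0.13519595  0.098     ] d_cm [ 1.92  2.2  -0.  ] len 2.9
[ 0.51973239 -0.14953764  0.098     ] d_cm [ 2.32  1.73 -0.01] len 2.9
[ 0.53889581 -0.15311698  0.098     ] d_cm [ 1.86  0.59 -0.01] len 1.9
[ 0.55831826 -0.15527119  0.098     ] d_cm [ 1.9   0.45 -0.01] len 2.0
[ 0.57788828 -0.15597862  0.098     ] d_cm [ 1.93  0.31 -0.01] len 2.0
```

View pics/w11.png

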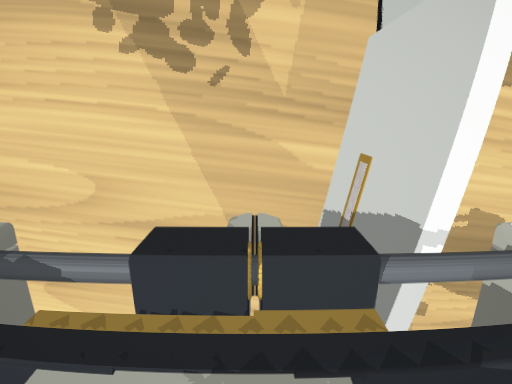

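```bash
python3 - <<'E'
from h import *
L=[]
for th,r,g in [(1.78,.145,.01),(1.6,.14,0),(1.4,.145,0),(1.2,.155,0),(1.0,.172,0),(.8,.197,0),(.6,.225,0)]:
    L.append([*dpt(th,r,g),.098])
plan(L)
E
```

```text
t 31.65 pos [0.4315 0.2127 0.0978] xt 7.0 tilt 0.18 q [-1.11  0.59  0.79  2.26 -0.78  0.59 -1.16] F [0.87 0.01 0.83] w 0.0005
[0.43826725 0.16222149 0.098     ] d_cm [ 0.06  5.1  -0.01] len 5.1
[0.43665928 0.12559215 0.098     ] d_cm [-0.6   3.62  0.01] len 3.7
[0.43076213 0.09634035 0.098     ] d_cm [-0.94  2.83  0.01] len 3.0
[0.42673941 0.06290255 0.098     ] d_cm [-0.81  3.27  0.01] len 3.4
[0.4255594  0.02254787 0.098     ] d_cm [-0.61  3.99  0.01] len 4.0
[ 0.43043572 -0.0263035   0.098     ] d_cm [-0.11  4.91  0.01] len 4.9
[ 0.448464   -0.07878111  0.098     ] d_cm [1.15 5.43 0.01] len 5.5
```

>>> {"api": "send_rows", "payload": {
  "motion": [
    [-1,0,2.5,0,0],
    [-1,0.1,2.6,0,0],
    [-1,-0.2,1.2,0,0],
    [-1,-0.2,1.2,0,0],
    [-1,-0.2,1.2,0,0],
    [-1,-0.3,0.9,0,0],
    [-1,-0.3,0.9,0,0],
    [-1,-0.3,1,0,0],
    [-1,-0.3,1.1,0,0],
    [-1,-0.3,1.1,0,0],
    [-1,-0.2,1.1,0,0],
    [-1,-0.2,1.3,0,0],
    [-1,-0.2,1.3,0,0],
    [-1,-0.2,1.4,0,0]
  ]
}}

```text
time: 33.4
position: [0.4272, 0.0227, 0.0986]
tool_rot: [3.136, 0.193, -0.0]
wrist_force: [0.6, 1.7, 0.4]
width: 0.0005
```

```bash
cat >> h.py <<'E'
def doorang(P):
    X,Y,Z=P[...,0],P[...,1],P[...,2]
    rr=np.hypot(X-H[0],Y-H[1])
    ang=np.degrees(np.arctan2(Y-H[1],X-H[0]))
    m=(Z>.158)&(Z<.175)&(rr<.31)&(rr>.03)&(X<.66-.12*Y)&(np.hypot(X,Y)>.2)
    q=P[m][:,:2];return q
E
python3 - <<'E'
from h import *
plan([])
for n in("top","scene"):
    p,d=robot.capture(n);cv2.imwrite(f"pics/{n}_d1.png",p[:,:,::-1]);q=doorang(cloud(n,d))
    # keep in front of cabinet's front plane
    c=np.radians(7);ex=np.array([np.cos(c),np.sin(c)]);a=(q-[.4355,-.044])@ex;q=q[a<.165]
    print(n,len(q)); 
    if len(q)>20: print(cv2.boxPoints(cv2.minAreaRect((q*1000).astype(np.float32))).round().tolist())
E
```

```text
t 33.4 pos [0.4272 0.0227 0.0986] xt 7.0 tilt 0.01 q [-0.69  0.51  0.73  2.38 -0.76  0.49 -0.78] F [0.62 1.66 0.45] w 0.0005
top 279
[[346.0, -70.0], [515.0, -271.0], [717.0, -101.0], [548.0, 100.0]]
scene 279
[[347.0, -80.0], [619.0, -185.0], [659.0, -80.0], [388.0, 25.0]]
```

View pics/scene_d1.png

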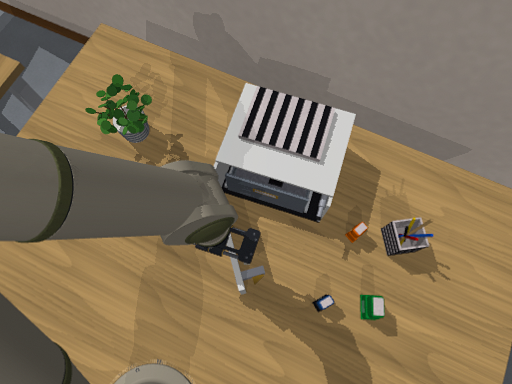

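The door follows the model: θ ≈ 1.0, free end at scene pixel (240,290). Continuing towards 0.25 rad.

>>> {"api": "send_rows", "payload": {
  "motion": [
    [-1,0,1.2,0,0],
    [-1,0,1.2,0,0],
    [-1,0,1.2,0,0],
    [-1,0,1.3,0,0],
    [-1,0.2,1.3,0,0],
    [-1,0.3,1.3,0,0],
    [-1,0.3,1.4,0,0],
    [-1,0.3,1.4,0,0],
    [-1,0.6,1.3,0,0],
    [-1,0.6,1.3,0,0],
    [-1,0.7,1.3,0,0],
    [-1,0.6,0.7,0,0],
    [-1,0.6,0.7,0,0],
    [-1,0.7,0.8,0,0]
  ]
}}

```text
time: 35.25
position: [0.4965, -0.1331, 0.0986]
tool_rot: [-3.135, -0.194, 0.0]
wrist_force: [-1.4, 0.2, 0.0]
width: 0.0006
```

```bash
python3 - <<'E'
from h import *
plan([[*dpt(.35,.255),.098],[*dpt(.25,.262),.098],[*dpt(.18,.262),.098]])
for n in("top","scene","wrist"):
    p,d=robot.capture(n);cv2.imwrite(f"pics/{n}_d2.png",p[:,:,::-1])
E
```

```text
t 35.25 pos [ 0.4965 -0.1331  0.0986] xt 7.1 tilt 0.02 q [-0.32  0.59  0.71  2.19 -0.69  0.6  -0.55] F [-1.43  0.19  0.05] w 0.0006
[ 0.49460073 -0.13519595  0.098     ] d_cm [-0.22  0.18  0.06] len 0.3
[ 0.51973239 -0.14953764  0.098     ] d_cm [ 2.32  1.73 -0.  ] len 2.9
[ 0.53889581 -0.15311698  0.098     ] d_cm [ 1.86  0.59 -0.  ] len 1.9
```

View pics/top_d2.png

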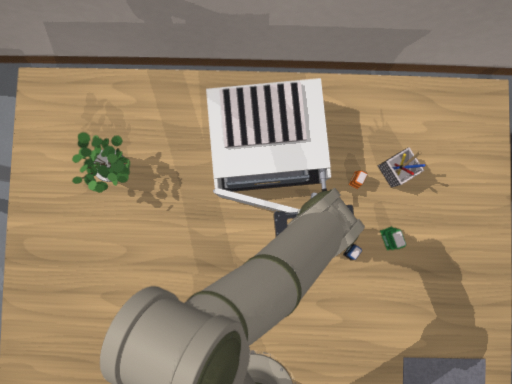

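View pics/wrist_d2.png

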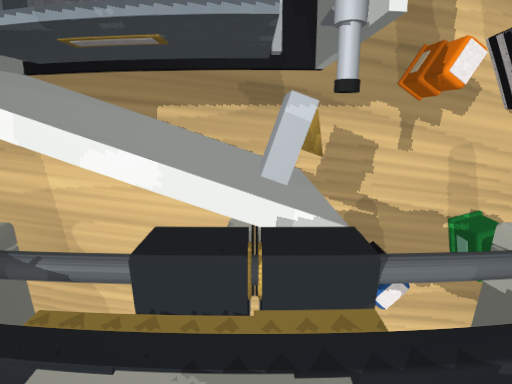

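The door is at about 0.35 rad with the fingers near the latch. Approaching more slowly.

>>> {"api": "send_rows", "payload": {
  "motion": [
    [-1,0.6,0.5,0,0],
    [-1,0.6,0.4,0,0],
    [-1,0.6,0.4,0,0],
    [-1,0.5,0.3,0,0],
    [-1,0.5,0.2,0,0],
    [-1,0.4,0.1,0,0],
    [-1,0.4,0.1,0,0],
    [-1,0.3,0.1,0,0]
  ]
}}

```text
time: 36.4
position: [0.5376, -0.1491, 0.0986]
tool_rot: [3.136, 0.193, -0.0]
wrist_force: [-0.1, 0.0, 0.2]
width: 0.0006
```

```bash
python3 - <<'E'
from h import *
plan([[*dpt(.18,.262),.098],[*dpt(.11,.262),.098],[*dpt(.065,.262),.098],[*dpt(.01,.262),.098]])
p,d=robot.capture("wrist");cv2.imwrite(f"pics/wrist_d3.png",p[:,:,::-1])
E
```

```text
t 36.4 pos [ 0.5376 -0.1491  0.0986] xt 7.1 tilt 0.0 q [-0.3   0.63  0.71  2.1  -0.68  0.66 -0.57] F [-0.1   0.02  0.21] w 0.0006
[ 0.53889581 -0.15311698  0.098     ] d_cm [0.08 0.42 0.06] len 0.4
[ 0.55831826 -0.15527119  0.098     ] d_cm [1.9  0.45 0.  ] len 2.0
[ 0.57088915 -0.15589302  0.098     ] d_cm [1.24 0.22 0.  ] len 1.3
[ 0.58629251 -0.15583556  0.098     ] d_cm [ 1.53  0.18 -0.  ] len 1.5
```

View pics/wrist_d3.png

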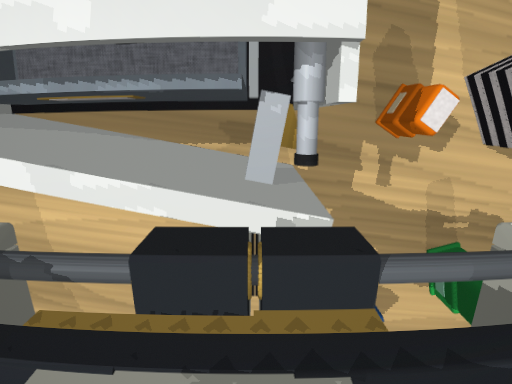

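>>> {"api": "send_rows", "payload": {
  "motion": [
    [-1,0.3,0.3,0,0],
    [-1,0.3,0.2,0,0],
    [-1,0.3,0.1,0,0],
    [-1,0.3,0.1,0,0],
    [-1,0.2,0,0,0]
  ]
}}

```text
time: 37.08
position: [0.5524, -0.1545, 0.0986]
tool_rot: [3.135, 0.193, 0.0]
wrist_force: [-0.5, -0.4, -0.4]
width: 0.0004
```

>>> {"api": "send_rows", "payload": {
  "motion": [
    [-1,0.2,0,0,0],
    [-1,0.2,0.1,0,0]
  ]
}}

```text
time: 37.33
position: [0.5563, -0.1546, 0.0986]
tool_rot: [-3.135, -0.193, 0.0]
wrist_force: [0.3, 0.2, 0.9]
width: 0.0003
```

>>> {"api": "send_rows", "payload": {
  "motion": [
    [-1,0.2,0,0,0],
    [-1,0.1,0,0,0]
  ]
}}

```text
time: 37.58
position: [0.5591, -0.1547, 0.0986]
tool_rot: [3.135, 0.193, -0.0]
wrist_force: [-2.0, -1.4, -0.3]
width: 0.0005
```

>>> {"api": "send_rows", "payload": {
  "motion": [
    [-1,0.1,0,0,0],
    [-1,0.1,0,0,0]
  ]
}}

```text
time: 37.83
position: [0.5611, -0.1543, 0.0986]
tool_rot: [3.136, 0.193, -0.0]
wrist_force: [-1.3, -1.3, 0.8]
width: 0.0003
```

>>> {"api": "send_rows", "payload": {
  "motion": [
    [-1,0.1,0,0,0],
    [-1,0.1,0,0,0]
  ]
}}

```text
time: 38.08
position: [0.5624, -0.1544, 0.0986]
tool_rot: [3.136, 0.192, -0.002]
wrist_force: [-4.7, -2.8, 1.9]
width: 0.0005
```

>>> {"api": "send_rows", "payload": {
  "motion": [
    [-1,0.1,0,0,0],
    [-1,0.1,0,0,0]
  ]
}}

```text
time: 38.33
position: [0.5642, -0.1544, 0.0986]
tool_rot: [3.135, 0.192, -0.002]
wrist_force: [-4.9, -4.0, 1.5]
width: 0.0007
```

>>> {"api": "send_rows", "payload": {
  "motion": [
    [-1,0.1,0,0,0],
    [-1,0.1,0,0,0]
  ]
}}

```text
time: 38.58
position: [0.5661, -0.1545, 0.0986]
tool_rot: [3.135, 0.191, -0.002]
wrist_force: [-5.3, -4.0, 0.6]
width: 0.0005
```

>>> {"api": "send_rows", "payload": {
  "motion": [
    [-1,0.1,0,0,0],
    [-1,0.1,0,0,0]
  ]
}}

```text
time: 38.83
position: [0.568, -0.1544, 0.0986]
tool_rot: [3.135, 0.191, -0.002]
wrist_force: [-6.0, -6.0, 1.5]
width: 0.0006
```

>>> {"api": "send_rows", "payload": {
  "motion": [
    [-1,0.1,0,0,0],
    [-1,0.1,0,0,0]
  ]
}}

```text
time: 39.08
position: [0.5699, -0.1545, 0.0986]
tool_rot: [3.134, 0.19, -0.002]
wrist_force: [-6.1, -5.4, 0.9]
width: 0.0008
```

>>> {"api": "send_rows", "payload": {
  "motion": [
    [-1,0.1,0,0,0],
    [-1,0.1,0,0,0]
  ]
}}

```text
time: 39.33
position: [0.5718, -0.1544, 0.0986]
tool_rot: [3.134, 0.19, -0.002]
wrist_force: [-6.1, -5.5, 0.0]
width: 0.0007
```

>>> {"api": "send_rows", "payload": {
  "motion": [
    [-1,0.1,0,0,0],
    [-1,0.1,0,0,0]
  ]
}}

```text
time: 39.58
position: [0.5736, -0.1542, 0.0986]
tool_rot: [3.134, 0.19, -0.003]
wrist_force: [-6.4, -7.1, 1.0]
width: 0.0002
```

>>> {"api": "send_rows", "payload": {
  "motion": [
    [-1,0.1,0.1,0,0],
    [-1,0.1,0,0,0]
  ]
}}

```text
time: 39.83
position: [0.5757, -0.1542, 0.0986]
tool_rot: [3.135, 0.191, -0.003]
wrist_force: [-7.3, -4.2, 2.5]
width: 0.0007
```

>>> {"api": "send_rows", "payload": {
  "motion": [
    [-1,0.1,0,0,0],
    [-1,0.1,0,0,0]
  ]
}}

```text
time: 40.08
position: [0.5776, -0.1542, 0.0986]
tool_rot: [3.135, 0.191, -0.003]
wrist_force: [-7.8, -4.3, 2.1]
width: 0.0004
```

>>> {"api": "send_rows", "payload": {
  "motion": [
    [-1,0.1,0,0,0]
  ]
}}

```text
time: 40.2
position: [0.5785, -0.1542, 0.0986]
tool_rot: [3.135, 0.19, -0.003]
wrist_force: [-8.2, -5.0, 1.9]
width: 0.0001
```

>>> {"api": "send_rows", "payload": {
  "motion": [
    [-1,0.1,0,0,0]
  ]
}}

```text
time: 40.33
position: [0.5795, -0.1541, 0.0986]
tool_rot: [3.135, 0.19, -0.003]
wrist_force: [-9.0, -4.3, 2.0]
width: 0.0007
```

>>> {"api": "send_rows", "payload": {
  "motion": [
    [-1,0.1,0,0,0]
  ]
}}

```text
time: 40.45
position: [0.5804, -0.1541, 0.0986]
tool_rot: [3.135, 0.19, -0.003]
wrist_force: [-7.3, -5.4, 2.4]
width: 0.0004
```

>>> {"api": "send_rows", "payload": {
  "motion": [
    [-1,0.1,0,0,0]
  ]
}}

```text
time: 40.58
position: [0.5814, -0.1541, 0.0986]
tool_rot: [3.135, 0.19, -0.003]
wrist_force: [-7.9, -5.7, 2.7]
width: 0.0002
```

>>> {"api": "send_rows", "payload": {
  "motion": [
    [-1,0.1,0,0,0]
  ]
}}

```text
time: 40.7
position: [0.5829, -0.1538, 0.0986]
tool_rot: [3.135, 0.19, -0.002]
wrist_force: [-4.2, -4.2, -0.1]
width: 0.0006
```

>>> {"api": "send_rows", "payload": {
  "motion": [
    [-1,0.1,0,0,0]
  ]
}}

```text
time: 40.83
position: [0.5845, -0.1532, 0.0986]
tool_rot: [3.135, 0.191, -0.001]
wrist_force: [-2.7, -3.0, -0.3]
width: 0.0004
```

The force dropped from about 8 N to 2.7 N while the tool jumped ahead, so the tongue has gone over. One more small step to confirm, then release.

>>> {"api": "send_rows", "payload": {
  "motion": [
    [-1,0.1,0,0,0]
  ]
}}

```text
time: 40.95
position: [0.5861, -0.1523, 0.0986]
tool_rot: [3.135, 0.193, -0.0]
wrist_force: [-2.5, -3.0, 0.8]
width: 0.0007
```

>>> {"api": "send_rows", "payload": {
  "motion": [
    [-1,0.05,0,0,0],
    [-1,0,0,0,0]
  ]
}}

```text
time: 41.2
position: [0.5867, -0.152, 0.0986]
tool_rot: [3.136, 0.193, 0.0]
wrist_force: [-2.6, -2.5, 0.1]
width: 0.0006
```

>>> {"api": "send_rows", "payload": {
  "motion": [
    [-1,0.1,0,0,0]
  ]
}}

```text
time: 41.32
position: [0.5867, -0.152, 0.0986]
tool_rot: [-3.135, -0.193, 0.002]
wrist_force: [-7.7, -3.0, 3.8]
width: 0.0003
```

>>> {"api": "send_rows", "payload": {
  "motion": [
    [-1,0.1,0,0,0]
  ]
}}

```text
time: 41.45
position: [0.5868, -0.152, 0.0986]
tool_rot: [-3.135, -0.192, 0.004]
wrist_force: [-10.5, -2.4, 7.2]
width: 0.0002
```

```bash
python3 - <<'E'
from h import *
plan([])
p,d=robot.capture("wrist");cv2.imwrite(f"pics/wrist_d4.png",p[:,:,::-1])
E
```

```text
t 41.45 pos [ 0.5868 -0.152   0.0986] xt 7.0 tilt 0.16 q [-0.3   0.68  0.72  1.99 -0.67  0.73 -0.61] F [-10.48  -2.4    7.2 ] w 0.0002
```

View pics/wrist_d4.png

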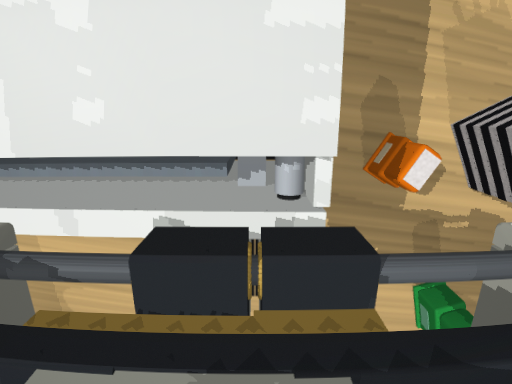

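Hard stop reached with 10 N, well under the limit. Backing off gently to see whether the door holds.

>>> {"api": "send_rows", "payload": {
  "motion": [
    [-1,-0.2,0,0,0],
    [-1,-0.2,0,0,0],
    [-1,-0.4,0,0,0],
    [-1,-1,0,0,0],
    [-1,-2,0,0,0],
    [-1,-3,0,0,0],
    [-1,-3,0,-3,0],
    [-1,0,0,-4,0],
    [-1,0,0,-4,0],
    [-1,0,0,0,0]
  ]
}}

```text
time: 42.75
position: [0.4924, -0.1643, 0.2109]
tool_rot: [3.135, 0.193, 0.008]
wrist_force: [0.1, -0.3, -1.1]
width: 0.0005
```

```bash
python3 - <<'E'
from h import *
plan([])
c=np.radians(7);ex=np.array([np.cos(c),np.sin(c)]);ey=np.array([-ex[1],ex[0]])
T=tcpT(robot.sense());p,d=robot.capture("wrist");cv2.imwrite(f"pics/wrist_d5.png",p[:,:,::-1])
P=cloud("wrist",d,T);X,Y,Z=P[...,0],P[...,1],P[...,2]
Q=(P[...,:2]-[.4355,-.044]);a=Q@ex;b=Q@ey
m=(d>0)&(Z>.160)&(Z<.172)&(a>.10)&(a<.163)&(b>-.18)&(b<.15)
for lo in np.arange(-.18,.15,.03):
    s=a[m&(b>lo)&(b<lo+.03)]
    if len(s)>20: print(round(lo,2),len(s),np.percentile(s,[2,50,98]).round(4))
E
```

```text
t 42.75 pos [ 0.4924 -0.1643  0.2109] xt 7.1 tilt 0.28 q [-0.42  0.44  0.91  2.08 -0.48  0.83 -0.68] F [ 0.1  -0.3  -1.11] w 0.0005
-0.18 299 [0.1437 0.1514 0.1625]
-0.15 726 [0.1439 0.1504 0.1574]
-0.12 753 [0.1444 0.1512 0.1582]
-0.09 740 [0.1445 0.1513 0.1585]
-0.06 718 [0.1451 0.1516 0.1588]
-0.03 702 [0.1454 0.1522 0.1595]
0.0 657 [0.1459 0.1526 0.1599]
0.03 620 [0.1463 0.1531 0.1601]
0.06 565 [0.1468 0.1533 0.1607]
```

View pics/wrist_d5.png

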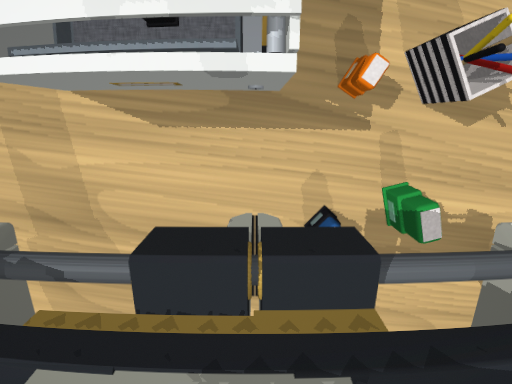

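The door holds at about 0.014 rad; unlatched it would have sprung to at least 0.11. I'll retreat further and run a last check on the tray, pot and plant.

>>> {"api": "send_rows", "payload": {
  "motion": [
    [-1,-3,0,-4,0],
    [-1,-3,0,-3,0],
    [-1,0,0,0,0],
    [-1,0,0,0,0],
    [-1,0,0,0,0]
  ]
}}

```text
time: 43.42
position: [0.4321, -0.1707, 0.2776]
tool_rot: [3.135, 0.194, -0.003]
wrist_force: [-0.2, 0.6, -0.1]
width: 0.0007
```

```bash
python3 - <<'E'
from h import *
plan([])
c=np.radians(7);ex=np.array([np.cos(c),np.sin(c)]);ey=np.array([-ex[1],ex[0]])
T=tcpT(robot.sense());p,d=robot.capture("wrist")
P=cloud("wrist",d,T);Z=P[...,2];Q=(P[...,:2]-[.4355,-.044]);a=Q@ex;b=Q@ey
m=(d>0)&(Z>.122)&(Z<.142)&(a>.16)&(a<.19)&(b>-.1)&(b<.1);print('panel',m.sum(),np.percentile(a[m],[2,50,98]) if m.sum() else '')
m=(d>0)&(Z>.160)&(Z<.172)&(a>.10)&(a<.163)&(b>-.18)&(b<.15)
L=[(lo,np.percentile(a[m&(b>lo)&(b<lo+.03)],2)) for lo in np.arange(-.15,.1,.03) if (m&(b>lo)&(b<lo+.03)).sum()>20];print('door slope',np.polyfit(*zip(*L),1)[0])
p,d=robot.capture("scene");cv2.imwrite("pics/s_end.png",p[:,:,::-1]);P1=cloud("scene",d);P0=np.load("pics/Pscene.npy")
for nm,(x0,x1,y0,y1) in dict(pot=(.58,.74,-.48,-.33),plant=(.5,.78,.28,.56)).items():
    for Pq in(P0,P1):
        X,Y,Z=Pq[...,0],Pq[...,1],Pq[...,2];m=(Z>.04)&(X>x0)&(X<x1)&(Y>y0)&(Y<y1);print(nm,m.sum(),Pq[m].mean(0).round(4))
E
```

```text
t 43.42 pos [ 0.4321 -0.1707  0.2776] xt 7.1 tilt 0.1 q [-0.56  0.28  1.05  2.1  -0.3   0.93 -0.79] F [-0.17  0.64 -0.06] w 0.0007
panel 507 [0.1711374  0.1738553  0.17751262]
door slope 0.013823543437068306
pot 1012 [ 0.657  -0.3974  0.0872]
pot 681 [ 0.6662 -0.4083  0.0959]
plant 2133 [0.6354 0.4159 0.137 ]
plant 2128 [0.6353 0.4159 0.137 ]
```

View pics/s_end.png

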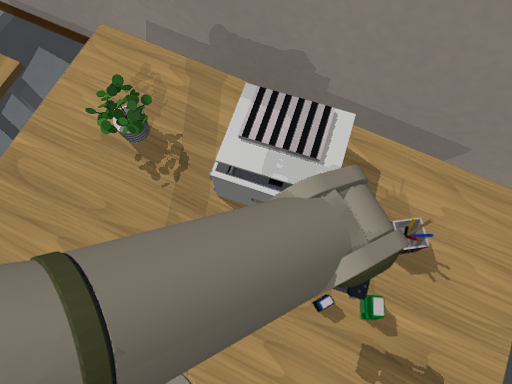

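```bash
python3 -c "
from h import *
print(robot.close_job())"
```

```text
the job is handed in; nothing more can be done
None
```

The blue stamp is standing in the tray, the tray is fully in, and the door is shut on its latch. I handed the job in at about 43.5 s; no verdict was reported.

**What my last checks showed**
- **Stamp:** just after I let go, its top was 0.120 m high, as expected for standing on the tray floor. It still looked upright during the tray push. I could not see it once the tray was in, so its final pose is not confirmed.
- **Tray:** it met its stop at about 12 N. Its face then measured 17 mm behind the front edge of the cabinet top, which matches fully in. The last look gave 171–174 mm along the slide, against 169 mm before, which is consistent with still being in.
- **Door:** pushing took up to about 10 N, then the force dropped to about 2.5 N as the latch snapped in. It met the hard stop, where I stopped at about 11–13 N. After I let go it held at about 0.014 rad; unlatched it would spring back to 0.11 or more.
- **Plant and pencil pot:** the plant had not moved. The arm partly hid the pot in the final picture, so its reading there does not agree with the first one. It had looked in place in earlier pictures, and I never went near it.

**What went wrong on the way**
- The first grasp closed on nothing because I lifted before the slow fingers had shut. The stamp was not disturbed, and the second try held.
- On the first tray push the fingers ended up inside the tray without moving it, and I did not find out why. I lifted out and pushed again about 10 mm lower, and the tray followed normally.

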